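# Load a bottle under the ratchet head of the leak-test stand

## Task

Load the tall bottle into the hold-down stand: lift the head by its crossbar, click by click past the pawl, until it hangs there by itself higher than the bottle, then bring the bottle, kept upright, fully home into the V-block beneath it without crushing it against the block. Then press the thumb lever to free the pawl, never forcing it against its stop, and hold it down until the head has sunk to rest on the bottle's cap; let go, and leave the jar, the small amber bottle and the label roll where they are.

Things in the scene. Friction and masses are not known exactly. Their poses are not given: they have to be found in the camera images.
- stand: Hold-down stand bolted to the bench: aluminium column 320 tall on a grey foot, white V-block. Origin on the bench at the seat, where the axis of a bottle that is home stands (on the bench itself). +x runs from the open front through the seat to the column, z up. V faces: 45 degrees either side of +x, 58 high, touch the bottle. Foot x 36 to 136, y +-65, 12 tall; column front at x = 88, y +-30.
- head (a joint): Height of the sliding head above its lowest place, 0 to 0.104 m. Head (0.5 to 0.8 kg): toothed rail, forward arm, round pad, crossbar. Oil-damped: sinks at 30 to 55 mm/s; lifting it at 30 mm/s takes 8 to 18 N. The pawl catches each 9 mm: it hangs at 0, 0.009 ... 0.099. Resting on the tall bottle's cap it reads 0.067; the bottle passes beneath when it hangs at 0.072 or more.
- lift_bar (a point): Middle of the head's steel crossbar: round, 12 in diameter, 116 long along the stand's y, at the front end of the arm, 62 in front of the seat axis, 116 + head height above the bench. Free space in front and below; behind it the arm, 26 wide and 22 tall, runs level back over the seat to the rail.
- pad (a point): Centre of the underside of the head's round rubber pad (44 in diameter), straight above the seat, 80 + head height above the bench.
- lever: Pawl and thumb lever, one sprung rocker; origin at its pivot (axis along the stand's x) 81 behind the seat, 21 to its +y side, 109 above the bench. Pressing the thumb pad down swings the pawl out of the teeth; let go, it springs back. The press takes about 2 to 5 N; the pawl lets go of the teeth once the thumb pad is down 6 to 8 mm; a hard stop follows at 10 mm.
- thumb_pad (a point): Centre of the top face of the lever's black thumb pad, 28 x 28, level when at rest: 10 behind and 87 to the +y side of the seat, 117 above the bench. Press it straight down here.
- bottle_mid (a point): Half-way up the axis (73.5 above its foot) of the tall white bottle, a soft plastic cylinder 62 in diameter and 123 tall, with a 30 mm wide cap to 147 in all; about 0.26 kg. It stands on the bench to one side in front of the stand; z axis up along the bottle.
- jar_mid (a point): Half-way up (39 above its foot) a squat white jar with a paper band, 68 in diameter, 78 tall, in front of the stand on the other side. A bystander.
- vial_mid (a point): Half-way up (40 above its foot) a small amber bottle 44 in diameter, 80 tall, standing to the +y side beyond the thumb lever. A bystander.
- labels: Roll of labels lying flat, 90 in diameter, 36 tall, to the -y side of the stand; origin at the centre of its underside. A bystander.

How it is judged:
By the outcome, as a careful person would: the job done as asked, in the order asked, and still so for the second after the job is handed in, with the robot touching nothing.
It also fails if it takes over 72 s, if anything falls off the work surface, if the arm or the gripper's body presses on something with over 40 N, if the wrist force passes 120 N, or if a joint passes its speed limit or range.

## Robot

A 6-joint arm with a two-finger parallel gripper is mounted at the origin on the work surface. World frame = base frame: x ahead of the robot, y to its left, z up, the work surface at z = 0. Lengths are in m, angles in rad, forces in N, time in s.
With the tool pointing down it reaches from about 0.375 to 0.975 m from the base axis. Payload 3.8 kg.
Tool frame: the origin (TCP) lies midway between the tips of the shut fingers; the grasp point (between the pads) lies 19 mm behind it; z points along the fingers, y is the line along which they close (so a half turn about z gives the same grasp; the last joint's range is limited). The gripper opens to 85 mm and grips with 20 to 120 N. Pads are 22 mm wide; open, the fingers measure 114 mm over their backs; the gripper's body (76 mm by 85 mm) begins 54 mm behind the grasp point. The pads swing forward as they close: fully open they stand 13 mm farther back than shut.
Start: joints at [-1.309, 0.264, 1.604, -0, 1.274, -0.037], TCP at [0.199, -0.645, 0.198] pointing down, gripper open.
Joint ranges: [-2.63, 2.63], [-0.94, 2.18], [0.31, 2.57], [-1.31, 4.45], [0, 2.66], [-2.55, 2.55]. Speed limits (rad/s): [2.57, 2.57, 3.14, 3.14, 3.14, 3.14].

## Interface

Orientations are given as a rotation vector (axis times angle).
In Python, from workcell import sensors, viewer, job gives the robot as it stands.
- The arm moves only by the shell command python3 -m inch 'ROWS' [FORCE]. ROWS is JSON, one flat list of numbers, 7 for each row, row after row: the shift along the tool's x, y, z in mm, then the turn, a rotation vector about the tool's x, y, z in degrees, then the finger opening in mm, from 0 to 85.4. A call has exactly 8 rows; each row shifts and turns the commanded pose from where the row before left it, along the tool's axes as they then stand; what a row does not reach is not made up. A row lasts 1/10 s, in which the tool goes at most 50 mm and 8.59 degrees, less where a joint would pass 70% of its speed; a pose out of reach is approached as far as the arm can. A call is refused whole if a number of a shift passes 50 or a number of a turn 8.59, either way. A call with a gripper value outside its range is refused whole. The fingers move at their own pace and stop on an object; FORCE is the grip in N (left out, the last holds). Time passes only in rows, so rows that do not move let the fingers close, or fill a call up. It gives the time, the measured TCP pose, the force, the opening and the grip force at its end, in the units of the state.
- sensors.read_state(): the state, without advancing time (a new reading comes with each control period).
- viewer.read_camera(name): name is "scene" or "top" or "wrist"; returns the picture (480x640x3 uint8, red, green, blue); there is no depth.
- viewer.camera_params(name): a dict with "K" (3x3 intrinsics, pixels), "world_to_cam" (4x4, takes a point from world to camera coordinates). Camera axes: x right, y down, z forward; pixel columns grow to the right and rows downward; lengths in m; the calibration is good to about 2 mm. A picture is of the moment at which its call begins: read the wrist's pose just before it. camera_params takes no time and is no camera call; for the wrist camera it gives the pose at the moment of the call.
- job.finish_job(): hands the job in; it is judged then, once.
The state is a dict: "time": time; "q": joint angles; "joint_vel": joint speeds; "joint_torque": joint torques, N m; "tool_pos": TCP position; "tcp_rot": TCP orientation; "wrist_force": force on the tool from outside, world axes, zero at the start; "torque": the same for the moment, N m; "width": opening from 0.0 (shut) to 1.0 (fully open); "grip_force": force on a finger pad.
Only numpy, scipy, OpenCV 4.12 (cv2) and the standard library are available. Lean on these libraries where they do the work, as an engineer would, in place of code of your own. Each camera call takes 0.05 s, during which the arm holds its last target. There are 200 camera calls.

## Working session

There is one attempt and no reset: what is moved stays moved. The work goes in short steps, Python scripts to look and compute and a shell command to move; the robot and the scene stay as the last step left them, time stands still between calls to the robot, and variables do not carry over. Pictures are saved under pics/ and viewed, at most 10 in all, crops included, and the job is handed in when it is done.

```bash
mkdir -p pics; ls; python3 - <<'E'
from workcell import sensors,viewer
import cv2,numpy as np
for n in("scene","top"):
    im=viewer.read_camera(n); cv2.imwrite(f"pics/{n}0.png",im[:,:,::-1])
    p=viewer.camera_params(n); print(n,np.round(p["K"],1).tolist(),np.round(p["world_to_cam"],4).tolist())
s=sensors.read_state(); print(s)
E
```

```text
pics
scene [[618.3, 0.0, 321.8], [0.0, 618.3, 238.4], [0.0, 0.0, 1.0]] [[-0.1084, 0.994, 0.0126, 0.0258], [0.8163, 0.0962, -0.5696, -0.4676], [-0.5674, -0.0514, -0.8218, 1.3393], [0.0, 0.0, 0.0, 1.0]]
top [[567.2, 0.0, 311.8], [0.0, 567.2, 242.7], [0.0, 0.0, 1.0]] [[-0.0953, -0.9954, 0.002, 0.0868], [-0.9712, 0.0926, -0.2196, 0.6419], [0.2184, -0.0229, -0.9756, 0.738], [0.0, 0.0, 0.0, 1.0]]
{'time': 0.1, 'q': array([-1.30891729e+00,  2.64688071e-01,  1.60520304e+00,  7.20861105e-06,
        1.27368186e+00, -3.68830929e-02]), 'joint_vel': array([-0.00166027, -0.00136317, -0.0030824 ,  0.00046731,  0.00024183,
       -0.00122095]), 'joint_torque': array([ 7.57853759e-04, -5.16706502e+01, -3.68590736e+01,  7.92141094e-06,
        6.24322041e-03,  9.96081127e-06]), 'tool_pos': array([ 0.19850762, -0.64441679,  0.19639824]), 'tcp_rot': array([-3.10465976e+00, -4.67254774e-01,  3.38239453e-04]), 'wrist_force': array([0.04474129, 0.19646084, 0.40748822]), 'torque': array([ 0.01213599, -0.03314142, -0.0340294 ]), 'grip_force': 0.0, 'width': 0.9949612237093324}
```

View pics/scene0.png

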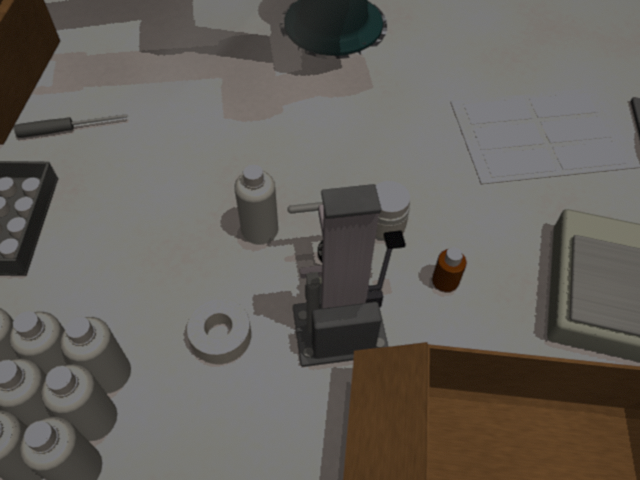

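View pics/top0.png

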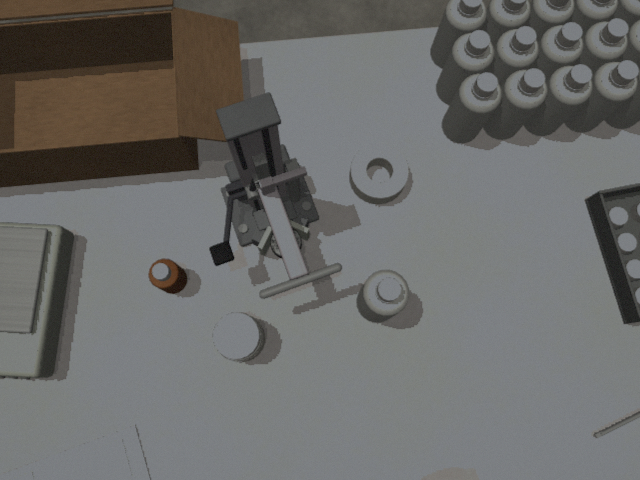

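The scene picture shows the stand from behind, with the bottle cap at (254,175). The top picture shows the crossbar from (263,293) to (339,268), the thumb pad at (221,253), the bottle cap at (391,290), the jar at (240,336) and the amber bottle at (163,272).

```bash
cat > h.py <<'E'
import numpy as np,cv2
from workcell import sensors,viewer
def ray(n,u,v,P=None):
    p=P or viewer.camera_params(n); K=np.array(p["K"]);T=np.array(p["world_to_cam"])
    R=T[:3,:3];c=-R.T@T[:3,3]; d=R.T@np.linalg.solve(K,[u,v,1]); return c,d
def onz(n,u,v,z,P=None):
    c,d=ray(n,u,v,P); return c+d*(z-c[2])/d[2]
def proj(n,X,P=None):
    p=P or viewer.camera_params(n); T=np.array(p["world_to_cam"]); y=np.array(p["K"])@(T[:3,:3]@X+T[:3,3]); return y[:2]/y[2]
E
python3 - <<'E'
from h import *
np.set_printoptions(precision=4,suppress=True)
a=onz("top",263,293,.122);b=onz("top",339,268,.122)
print("bar",a,b,np.linalg.norm(a-b),(a+b)/2)
t=onz("top",221,253,.117);print("thumb",t)
m=(a+b)/2; ydir=(a-b)[:2]/np.linalg.norm((a-b)[:2]); xd=np.array([ydir[1],-ydir[0]])
print("xd",xd,"yaw",np.degrees(np.arctan2(xd[1],xd[0])))
seat=m[:2]+.062*xd; print("seat",seat,"thumb pred",seat-.01*-xd*1+.087*ydir)
print("stand thumb local",[(t[:2]-seat)@xd,(t[:2]-seat)@ydir])
print("bottle top cam",onz("top",391,290,.147),"scene",onz("scene",254,174,.147))
print("jar",onz("top",238,337,.078),"vial",onz("top",161,270,.08),"labels",onz("top",380,170,.036))
for n in("top","scene"):
    print(n,[proj(n,np.r_[seat+x*xd+y*ydir,z]).round() for x,y,z in((.088,.03,.32),(.088,-.03,.32),(-.062,.058,.116),(-.062,-.058,.116),(.01,.087,.117))])
E
```

```text
bar [0.5749 0.0965 0.122 ] [ 0.5984 -0.006   0.122 ] 0.10520963071071299 [0.5867 0.0453 0.122 ]
thumb [0.6346 0.1487 0.117 ]
xd [0.9746 0.224 ] yaw 12.946742960359398
seat [0.6471 0.0591] thumb pred [0.6373 0.1462]
stand thumb local [np.float64(0.007867116747048658), np.float64(0.09008323724209556)]
bottle top cam [ 0.5597 -0.0669  0.147 ] scene [ 0.5685 -0.0651  0.147 ]
jar [0.5242 0.1382 0.078 ] vial [0.6265 0.2387 0.08  ] labels [ 0.7592 -0.0906  0.036 ]
top [array([225., 122.]), array([280., 105.]), array([259., 295.]), array([343., 268.]), array([223., 251.])]
scene [array([377., 194.]), array([321., 199.]), array([367., 201.]), array([288., 207.]), array([395., 238.])]
```

```bash
cat >> h.py <<'E'
from scipy.spatial.transform import Rotation as Ro
np.set_printoptions(precision=4,suppress=True)
def delta(pos,R=None,s=None):
    "shift in present tool axes (mm) and turn to R (deg, tool axes)"
    s=s or sensors.read_state(); R0=Ro.from_rotvec(s["tcp_rot"])
    d=R0.inv().apply(np.array(pos)-s["tool_pos"])*1000
    t=None if R is None else np.degrees((R0.inv()*R).as_rotvec())
    return d,t
def frame(yaw,down,flip=1):
    "tool z towards yaw (deg), pitched down; tool y horizontal"
    y,p=np.radians([yaw,down]); z=np.array([np.cos(y)*np.cos(p),np.sin(y)*np.cos(p),-np.sin(p)])
    yy=flip*np.array([-np.sin(y),np.cos(y),0]); return Ro.from_matrix(np.c_[np.cross(yy,z),yy,z])
E
python3 -m inch '[31,-34,-5,0,0,0,50,31,-34,-5,0,0,0,50,31,-34,-5,0,0,0,50,31,-34,-5,0,0,0,50,31,-34,-5,0,0,0,50,31,-34,-5,0,0,0,50,31,-34,-5,0,0,0,50,31,-34,-5,0,0,0,50]'
python3 -m inch '[31,-34,-5,0,0,0,50,31,-34,-5,0,0,0,50,31,-34,-5,0,0,0,50,31,-34,-5,0,0,0,50,31,-34,-5,0,0,0,50,31,-34,-5,0,0,0,50,31,-34,-5,0,0,0,50,31,-34,-5,0,0,0,50]'
python3 -m inch '[0,0,0,0,0,-8.5,50,0,0,0,0,0,-8.5,50,0,0,0,0,0,-8.5,50,0,0,0,0,0,-8.5,50,0,0,0,0,0,-8.5,50,0,0,0,0,0,-8.5,50,0,0,0,0,0,-8.5,50,0,0,0,0,0,-8.5,50]'
python3 - <<'E'
from h import *
P=viewer.camera_params("wrist");im=viewer.read_camera("wrist"); cv2.imwrite("pics/w1.png",im[:,:,::-1])
import pickle;pickle.dump(P,open("w1.pkl","wb"))
s=sensors.read_state();print(s["q"],s["tool_pos"],Ro.from_rotvec(s["tcp_rot"]).as_matrix())
T=np.array(P["world_to_cam"]);print(-T[:3,:3].T@T[:3,3])
for X in([.5867,.0453,.116],[.575,.0965,.116],[.56,-.067,.147],[.565,-.066,0.147],[.6346,.1487,.117]):print(proj("wrist",np.array(X),P))
E
```

```text
time: 0.9
tool_pos: [0.3558, -0.3102, 0.2374]
tcp_rot: [-3.106, -0.467, 0.0]
wrist_force: [0.1, 0.1, 0.9]
width: 0.585
grip_force: 0.0
time: 1.7
tool_pos: [0.5127, 0.0227, 0.2774]
tcp_rot: [3.106, 0.468, -0.001]
wrist_force: [0.8, -1.8, -0.1]
width: 0.583
grip_force: 0.0
time: 2.5
tool_pos: [0.5122, 0.0208, 0.277]
tcp_rot: [-2.307, -2.131, 0.001]
wrist_force: [-0.2, 0.2, -0.4]
width: 0.588
grip_force: 0.0
[-0.0079 -0.0866  1.8387 -0.      1.3905  0.0656] [0.5122 0.0208 0.277 ] [[ 0.0735  0.9973 -0.0011]
 [ 0.9973 -0.0735 -0.    ]
 [-0.0001 -0.0011 -1.    ]]
[0.5183 0.1017 0.4529]
[404.192  173.3707]
[388.65   109.8258]
[381.5253 314.2842]
[387.4221 312.8137]
[467.4012  29.7061]
```

View pics/w1.png

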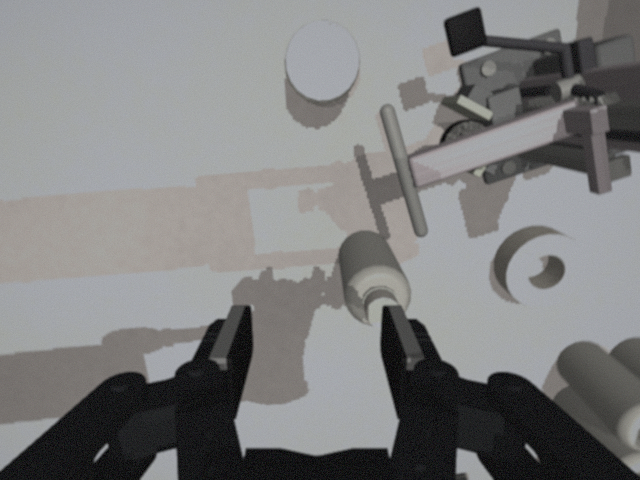

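The wrist picture shows the bar from (387,105) to (420,235), the thumb pad at (465,32), the bottle cap near (383,308), and the jar at (322,58).

```bash
python3 - <<'E'
from h import *
import pickle;P=pickle.load(open("w1.pkl","rb"))
a=onz("wrist",387.5,106,.120,P);b=onz("wrist",420.5,234,.120,P);m=(a+b)/2
print(a,b,np.linalg.norm(a-b),m)
d=(a-b)[:2];d/=np.linalg.norm(d);xd=np.array([d[1],-d[0]]);yaw=np.degrees(np.arctan2(xd[1],xd[0]));print("yaw",yaw)
t=onz("wrist",465,32,.117,P);print("thumb",t)
print("cap",onz("wrist",383,308,.147,P),"jar",onz("wrist",322,59,.078,P))
seat=m[:2]+.062*xd;print("seat",seat,"local thumb",(t[:2]-seat)@xd,(t[:2]-seat)@d)
# arm direction: from thumb+bar
g=m[:2]+.036*d
R=Ro.from_matrix(np.c_[np.r_[d,0],np.r_[xd,0],[0,0,-1]])
print(g,delta(np.r_[g,.12],R))
E
```

```text
[0.5735 0.0995 0.12  ] [ 0.5993 -0.0072  0.12  ] 0.10977829749623945 [0.5864 0.0461 0.12  ]
yaw 13.588597046400176
thumb [0.6329 0.1473 0.117 ]
cap [ 0.5614 -0.0612  0.147 ] jar [0.526  0.1414 0.078 ]
seat [0.6467 0.0607] local thumb 0.006948614571556329 0.08742500435436479
[0.5779 0.0811] (array([ 64.9682,  61.3191, 156.9414]), array([ -0.0605,  -0.0047, -17.8049]))
```

```bash

python3 -m inch '[0,0,0,0,0,-8.5,50,0,0,0,0,0,-8.5,50,7.3,13,12,0,0,0,50,7.3,13,12,0,0,0,50,7.3,13,12,0,0,0,50,7.3,13,12,0,0,0,50,7.3,13,12,0,0,0,50,7.3,13,12,0,0,0,50]'
python3 - <<'E'
from h import *
P=viewer.camera_params("wrist");im=viewer.read_camera("wrist"); cv2.imwrite("pics/w2.png",im[:,:,::-1])
import pickle;pickle.dump(P,open("w2.pkl","wb"))
s=sensors.read_state();print(s["tool_pos"],Ro.from_rotvec(s["tcp_rot"]).as_matrix())
E
```

```text
time: 3.35
tool_pos: [0.5803, 0.0813, 0.2035]
tcp_rot: [-1.975, -2.442, 0.002]
wrist_force: [0.2, -0.1, -0.3]
width: 0.585
grip_force: 0.0
[0.5804 0.0825 0.201 ] [[-0.2097  0.9778 -0.0037]
 [ 0.9778  0.2097  0.0009]
 [ 0.0016 -0.0034 -1.    ]]
```

View pics/w2.png

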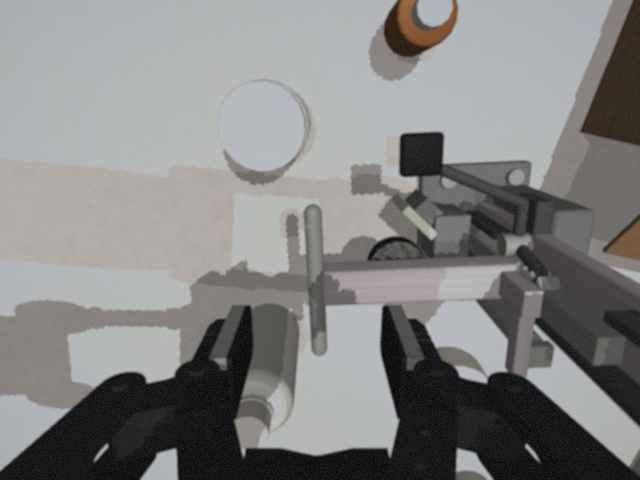

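The bar runs from (313,210) to (320,350), centred between the open fingers. The thumb pad is at (421,154).

```bash

python3 - <<'E'
from h import *
import pickle;P=pickle.load(open("w2.pkl","rb"))
a=onz("wrist",313.5,210,.119,P);b=onz("wrist",320,350,.119,P);m=(a+b)/2
d=(a-b)[:2];d/=np.linalg.norm(d);xd=np.array([d[1],-d[0]])
t=onz("wrist",421,154,.117,P)
s=m[:2]+.062*xd
print(m,np.linalg.norm(a-b),np.degrees(np.arctan2(xd[1],xd[0])),"thumb",t,s,(t[:2]-s)@xd,(t[:2]-s)@d)
E
python3 -m inch '[0,0,13,0,0,0,50,0,0,13,0,0,0,50,0,0,13,0,0,0,50,0,0,13,0,0,0,50,0,0,13,0,0,0,50,0,0,13,0,0,0,50,0,0,13,0,0,0,50,0,0,12,0,0,0,50]'
python3 -m inch '[0,0,0,0,0,0,2,0,0,0,0,0,0,2,0,0,0,0,0,0,2,0,0,0,0,0,0,2,0,0,0,0,0,0,2,0,0,0,0,0,0,2,0,0,0,0,0,0,2,0,0,0,0,0,0,2]' 70
```

```text
[0.5879 0.0466 0.119 ] 0.10671632364961524 14.557611006420212 thumb [0.6339 0.1479 0.117 ] [0.6479 0.0622] 0.008001807531554887 0.0864887125696481
time: 4.2
tool_pos: [0.5795, 0.0799, 0.1015]
tcp_rot: [-1.975, -2.443, 0.0]
wrist_force: [0.5, -0.4, -0.7]
width: 0.583
grip_force: 0.0
time: 5.0
tool_pos: [0.5797, 0.08, 0.1027]
tcp_rot: [1.974, 2.443, 0.0]
wrist_force: [-0.4, 0.6, -0.7]
width: 0.022
grip_force: 0.0
```

```bash

python3 - <<'E'
from h import *
im=viewer.read_camera("wrist"); cv2.imwrite("pics/w3.png",im[:,:,::-1])
s=sensors.read_state();print(s["tool_pos"],s["width"],s["grip_force"])
E
```

```text
[0.5796 0.08   0.1026] 0.026243262360761518 0.0
```

View pics/w3.png

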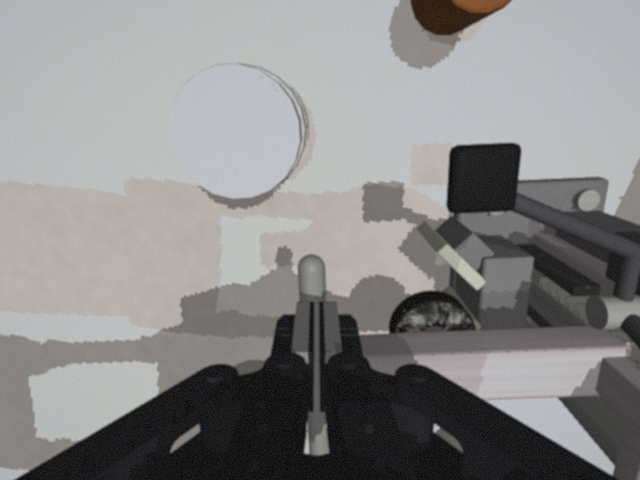

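The picture shows the fingers shut above the bar, whose end at (312,262) passes beneath them, so I'll triangulate the bar's height.

```bash

python3 - <<'E'
from h import *
import pickle
P1=pickle.load(open("w1.pkl","rb"));P2=pickle.load(open("w2.pkl","rb"));P3=viewer.camera_params("wrist")
print(np.array(P3["K"])[0,0])
def tri(L):
    A=np.zeros((3,3));b=np.zeros(3)
    for n,u,v,P in L:
        c,d=ray(n,u,v,P);d/=np.linalg.norm(d);M=np.eye(3)-np.outer(d,d);A+=M;b+=M@c
    X=np.linalg.solve(A,b);return X,[proj(n,X,P)-[u,v] for n,u,v,P in L]
print("bar +y end",tri([("wrist",387,105,P1),("wrist",312.5,206,P2),("wrist",312,256,P3)]))
print("bar -y end",tri([("wrist",420.5,235,P1),("wrist",320,354,P2)]))
print("thumb",tri([("wrist",465,32,P1),("wrist",421,154,P2),("wrist",484,178,P3)]))
s=sensors.read_state()
print("tcp px",proj("wrist",s["tool_pos"],P3))
E
```

```text
404.80223828865894
bar +y end (array([0.5735, 0.1002, 0.1159]), [array([-0.43  ,  0.0017]), array([ 0.1552, -0.2679]), array([0.497 , 0.6616])])
bar -y end (array([ 0.6014, -0.01  ,  0.1157]), [array([1.2851, 0.3653]), array([-1.2548, -0.8601])])
thumb (array([0.6343, 0.1477, 0.1143]), [array([ 0.7481, -0.1289]), array([-0.4871,  0.054 ]), array([-0.5488, -0.3525])])
tcp px [316.6211 288.5703]
```

```bash

python3 - <<'E'
import cv2
im=cv2.imread("pics/w3.png")[240:470,190:450]; cv2.imwrite("pics/w3c.png",cv2.convertScaleAbs(cv2.resize(im,None,fx=2.6,fy=2.6,interpolation=cv2.INTER_CUBIC),alpha=2,beta=20))
E
```

```text
(no output)
```

View pics/w3c.png

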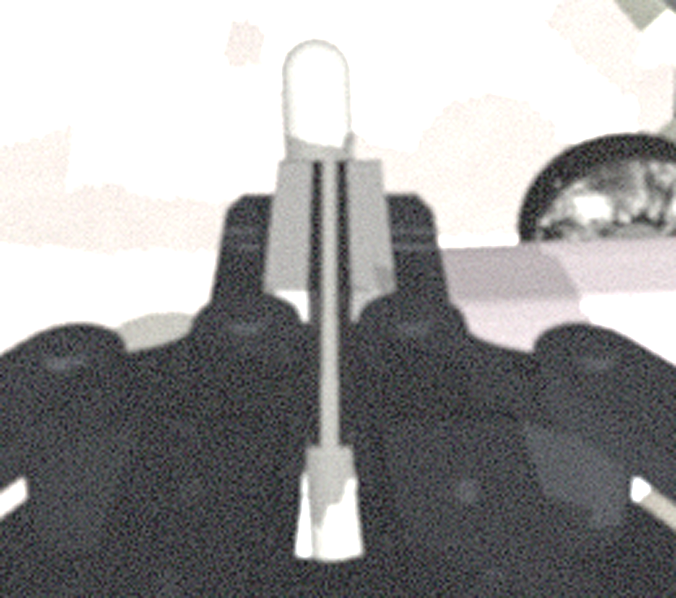

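The crop shows the nearly shut fingertips lying just on top of the bar, not around it.

```bash

python3 - <<'E'
from h import *
P=viewer.camera_params("wrist");s=sensors.read_state();R=Ro.from_rotvec(s["tcp_rot"])
for k in range(-10,45,5):
    print(k,proj("wrist",s["tool_pos"]+R.apply([.011,0,-k/1000]),P),proj("wrist",s["tool_pos"]+R.apply([.0,0,-k/1000]),P))
print(proj("wrist",np.array([.5786+.0,.08+.011,.122]),P))
T=np.array(P["world_to_cam"]);c=-T[:3,:3].T@T[:3,3];print("cam in tool",R.inv().apply(c-s["tool_pos"]))
E
python3 -m inch '[0,0,-4,0,0,0,2,0,0,-4,0,0,0,2,0,0,0,0,0,0,2,0,0,0,0,0,0,2,0,0,0,0,0,0,2,0,0,0,0,0,0,2,0,0,0,0,0,0,2,0,0,0,0,0,0,2]'
```

```text
-10 [316.6089 259.4759] [316.5971 280.118 ]
-5 [316.6211 263.1676] [316.6088 284.2424]
0 [316.6339 267.0448] [316.6211 288.5703]
5 [316.6474 271.1218] [316.634  293.1172]
10 [316.6616 275.4145] [316.6476 297.9002]
15 [316.6766 279.9405] [316.6619 302.938 ]
20 [316.6924 284.7192] [316.677  308.2516]
25 [316.7091 289.7726] [316.6929 313.8644]
30 [316.7268 295.1249] [316.7098 319.8022]
35 [316.7456 300.8035] [316.7277 326.0943]
40 [316.7655 306.8391] [316.7466 332.7731]
[319.7212 284.2456]
cam in tool [ 0.0812 -0.0003 -0.1759]
time: 5.85
tool_pos: [0.5796, 0.08, 0.1105]
tcp_rot: [-1.974, -2.443, 0.0]
wrist_force: [-0.1, 0.3, -0.5]
width: 0.023
grip_force: 0.0
```

```bash

python3 -m inch '[0,0,0,0,0,0,50,0,0,0,0,0,0,50,0,0,0,0,0,0,50,0,0,10,0,0,0,50,0,0,10,0,0,0,50,0,0,10,0,0,0,50,0,0,10,0,0,0,50,0,0,0,0,0,0,50]'
python3 -m inch '[0,0,0,0,0,0,2,0,0,0,0,0,0,2,0,0,0,0,0,0,2,0,0,0,0,0,0,2,0,0,0,0,0,0,2,0,0,0,0,0,0,2,0,0,0,0,0,0,2,0,0,0,0,0,0,2]' 70
```

```text
time: 6.65
tool_pos: [0.5776, 0.0798, 0.0679]
tcp_rot: [-1.972, -2.441, 0.005]
wrist_force: [-0.3, 0.1, -0.4]
width: 0.581
grip_force: 0.0
time: 7.45
tool_pos: [0.578, 0.0796, 0.0713]
tcp_rot: [-1.972, -2.444, 0.004]
wrist_force: [-5.3, -1.8, 5.8]
width: 0.111
grip_force: 68.2
```

```bash

python3 -m inch '[0,0,0,0,0,0,40,0,0,0,0,0,0,40,0,0,0,0,0,0,40,0,0,5,0,0,0,40,0,0,5,0,0,0,40,0,0,3,0,0,0,40,0,0,0,0,0,0,40,0,0,0,0,0,0,40]'
python3 -m inch '[0,0,0,0,0,0,2,0,0,0,0,0,0,2,0,0,0,0,0,0,2,0,0,0,0,0,0,2,0,0,0,0,0,0,2,0,0,0,0,0,0,2,0,0,0,0,0,0,2,0,0,0,0,0,0,2]' 70
python3 - <<'E'
from h import *
im=viewer.read_camera("wrist")[240:470,190:450,::-1]; cv2.imwrite("pics/w4.png",cv2.convertScaleAbs(cv2.resize(im,None,fx=2,fy=2),alpha=2,beta=20))
E
```

```text
time: 8.25
tool_pos: [0.5794, 0.08, 0.0572]
tcp_rot: [-1.974, -2.443, 0.001]
wrist_force: [-0.6, -0.5, 0.0]
width: 0.471
grip_force: 0.0
time: 9.05
tool_pos: [0.5779, 0.0796, 0.0579]
tcp_rot: [-1.971, -2.443, 0.005]
wrist_force: [-5.7, -1.3, 4.2]
width: 0.121
grip_force: 68.0
```

View pics/w4.png

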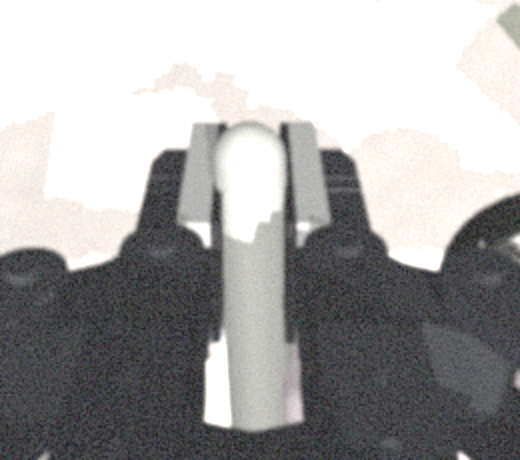

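The bar is now held well between the pads. I'll lift it.

```bash

for i in 1 2; do python3 -m inch '[0,0,-3,0,0,0,2,0,0,-3,0,0,0,2,0,0,-3,0,0,0,2,0,0,-3,0,0,0,2,0,0,-3,0,0,0,2,0,0,-3,0,0,0,2,0,0,-3,0,0,0,2,0,0,-3,0,0,0,2]' 90; done
```

```text
time: 9.9
tool_pos: [0.5779, 0.0797, 0.0807]
tcp_rot: [-1.973, -2.442, 0.004]
wrist_force: [-3.0, -2.0, -16.9]
width: 0.107
grip_force: 87.7
time: 10.7
tool_pos: [0.5779, 0.0797, 0.1054]
tcp_rot: [-1.973, -2.442, 0.004]
wrist_force: [-4.8, -2.8, -17.5]
width: 0.112
grip_force: 88.0
```

```bash

for i in 1 2; do python3 -m inch '[0,0,-3,0,0,0,2,0,0,-3,0,0,0,2,0,0,-3,0,0,0,2,0,0,-3,0,0,0,2,0,0,-3,0,0,0,2,0,0,-3,0,0,0,2,0,0,-3,0,0,0,2,0,0,-3,0,0,0,2]' 90; done
python3 - <<'E'
from h import *
im=viewer.read_camera("scene"); cv2.imwrite("pics/s1.png",im[:,:,::-1])
P=viewer.camera_params("wrist");im=viewer.read_camera("wrist"); cv2.imwrite("pics/w5.png",im[:,:,::-1])
g=cv2.cvtColor(im,cv2.COLOR_RGB2GRAY)
E
```

```text
time: 11.5
tool_pos: [0.5779, 0.0797, 0.1294]
tcp_rot: [-1.973, -2.442, 0.004]
wrist_force: [-7.6, -3.2, -12.1]
width: 0.113
grip_force: 88.4
time: 12.3
tool_pos: [0.5779, 0.0797, 0.1529]
tcp_rot: [-1.973, -2.442, 0.004]
wrist_force: [-4.9, -3.3, -16.1]
width: 0.109
grip_force: 87.9
```

```bash

python3 -m inch '[0,0,0,0,0,0,50,0,0,0,0,0,0,50,0,0,0,0,0,0,50,0,0,0,0,0,0,50,0,0,-5,0,0,0,50,0,0,-15,0,0,0,50,0,0,-25,0,0,0,50,0,0,-25,0,0,0,50]'
python3 -m inch '[0,-40,0,0,0,0,80,0,-40,0,0,0,0,80,0,-40,0,0,0,0,80,-30,0,0,0,0,0,80,-40,0,0,0,0,0,80,-40,0,0,0,0,0,80,-20,0,0,0,0,0,80,0,0,0,0,0,0,80]'
python3 - <<'E'
from h import *
s=sensors.read_state();print(s["q"])
for n in("scene","top"):
    cv2.imwrite(f"pics/{n}2.png",viewer.read_camera(n)[:,:,::-1])
a=cv2.imread("pics/scene2.png")[130:330,180:440];b=cv2.imread("pics/top2.png")[200:350,180:440]
c=np.vstack([cv2.resize(a,None,fx=1.6,fy=1.6),cv2.resize(b,None,fx=1.6,fy=1.6)]);cv2.imwrite("pics/c2.png",cv2.convertScaleAbs(c,alpha=1.7,beta=10))
E
```

```text
time: 13.2
tool_pos: [0.5797, 0.0801, 0.2252]
tcp_rot: [1.975, 2.443, 0.0]
wrist_force: [0.5, -0.3, 0.4]
width: 0.587
grip_force: 0.0
time: 14.0
tool_pos: [0.4905, -0.0747, 0.2251]
tcp_rot: [1.977, 2.438, 0.001]
wrist_force: [-0.1, 0.1, 0.1]
width: 0.936
grip_force: 0.0
[-0.2008 -0.0976  1.943  -0.0006  1.294  -0.4087]
```

View pics/c2.png

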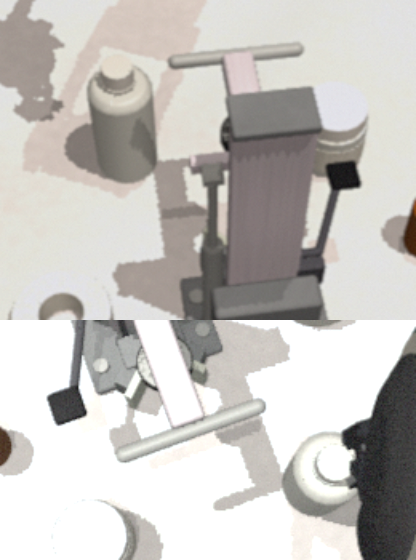

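The picture shows the head hanging high. The bar runs from (289,169) to (367,160) in the scene view and from (256,283) to (344,254) in the top view. The cap is at (254,171) in scene and (391,289) in top.

```bash
cat > tri.py <<'E'
from h import *
def tri(L):
    A=np.zeros((3,3));b=np.zeros(3)
    for n,u,v in L:
        c,d=ray(n,u,v);d/=np.linalg.norm(d);M=np.eye(3)-np.outer(d,d);A+=M;b+=M@c
    X=np.linalg.solve(A,b);return X,[proj(n,X)-[u,v] for n,u,v in L]
E
python3 - <<'E'
from tri import *
a=tri([("scene",288.8,168.8),("top",343.8,253.8)]);b=tri([("scene",367.5,160),("top",256.3,283.1)]);print(a,b,(a[0]+b[0])/2)
print("cap",tri([("scene",253.8,171),("top",391.3,289.4)]))
# body silhouettes in top: bottle footprint/shoulder circle edges
seat=np.array([.6475,.0605]);bo=np.array([.563,-.065])
for n in("scene","top"):
  print(n,[proj(n,np.r_[bo,z]) for z in(0,.123,.147)], proj(n,np.r_[bo,.147]+[.015,0,0]),proj(n,np.r_[bo,0]+[.031,0,0]))
yaw,dn=13,20
for fl in(1,-1):
  R=frame(yaw,dn,fl);print(fl,R.as_matrix()[:,0],delta(np.r_[bo,.2]+.060*R.as_matrix()[:,2],R))
E
```

```text
(array([ 0.6008, -0.0079,  0.203 ]), [array([-0.1089, -0.0108]), array([-0.1224,  0.0221])]) (array([0.5753, 0.0969, 0.2063]), [array([ 0.3389, -0.0021]), array([ 0.3918, -0.0576])]) [0.588  0.0445 0.2047]
cap (array([ 0.5607, -0.0673,  0.1446]), [array([-0.2949, -0.0424]), array([-0.3374,  0.063 ])])
scene [array([261.478 , 229.7059]), array([255.9066, 181.7783]), array([254.6739, 171.1746])] [252.9103 179.0047] [258.3571 245.114 ]
top [array([376.1294, 301.3727]), array([386.716 , 290.2092]), array([389.1937, 287.5965])] [387.7196 275.9533] [373.6997 281.2695]
1 [-0.3333 -0.0769 -0.9397] (array([ -7.2011, 129.3622,  45.1587]), array([-54.8433, -53.9553, -78.4384]))
-1 [0.3333 0.0769 0.9397] (array([ -7.2011, 129.3622,  45.1587]), array([-53.7351,  54.6195,  76.8026]))
```

The bar is at 0.205, so the head hangs at 0.090. Next I'll turn the tool towards horizontal for the bottle.

```bash

python3 -m inch '[0,0,0,0,0,-8.5,85,0,0,0,0,0,-8.5,85,0,0,0,0,0,-8.5,85,0,0,0,0,0,-8.5,85,0,0,0,0,0,-8.5,85,0,0,0,0,0,-8.5,85,0,0,0,0,0,-8.5,85,0,0,0,0,0,-8.5,85]'
python3 -m inch '[0,0,0,0,0,-7.5,85,0,0,0,0,0,-7.5,85,0,0,0,0,0,-7.5,85,-32,-2,-4,0,0,0,85,-32,-2,-4,0,0,0,85,-32,-2,-4,0,0,0,85,-31,-1,-3,0,0,0,85,0,0,0,0,0,0,85]'
python3 -m inch '[0,0,0,0,-8.5,0,85,0,0,0,0,-8.5,0,85,0,0,0,0,-8.5,0,85,0,0,0,0,-8.5,0,85,0,0,0,0,-8.5,0,85,0,0,0,0,-8.5,0,85,0,0,0,0,-8.5,0,85,0,0,0,0,-8.5,0,85]'
python3 - <<'E'
from h import *
s=sensors.read_state();print(s["q"]);R=frame(13.2,20);bo=np.array([.561,-.066])
print(Ro.from_rotvec(s["tcp_rot"]).as_matrix(),delta(np.r_[bo,.2]+.060*R.as_matrix()[:,2],R))
E
```

```text
time: 14.9
tool_pos: [0.4895, -0.0707, 0.2241]
tcp_rot: [0.258, 3.131, 0.001]
wrist_force: [0.2, -0.4, -0.3]
width: 0.996
grip_force: 0.0
time: 15.7
tool_pos: [0.6182, -0.0489, 0.239]
tcp_rot: [-0.349, 3.12, 0.001]
wrist_force: [-0.0, -0.1, 0.8]
width: 0.996
grip_force: 0.0
time: 16.5
tool_pos: [0.5975, 0.0224, 0.2959]
tcp_rot: [-0.122, 2.071, 0.015]
wrist_force: [0.3, 1.6, 0.6]
width: 0.991
grip_force: 0.0
[-0.0995 -0.5371  2.4885  0.8605  0.1974 -2.5511]
[[-0.478  -0.0934  0.8734]
 [-0.0807  0.9948  0.0623]
 [-0.8747 -0.0407 -0.483 ]] (array([ 99.0912, -72.108 ,  67.5861]), array([-8.1027, -9.052 , -1.1245]))
```

The normal wrist branch can't reach near-horizontal here because q5 bottoms out. I'll fit simple kinematics from the logged poses and plan the way to the flipped wrist (q4≈π).

```bash
cat > fk.py <<'E'
from h import *
from scipy.optimize import least_squares
def fk(q,p):
    a1,h,L2,a3,L3,L6=p
    A=Ro.from_euler("z",q[0]);B=A*Ro.from_euler("y",q[1]);C=B*Ro.from_euler("y",q[2])
    R=C*Ro.from_euler("z",q[3])*Ro.from_euler("y",q[4])*Ro.from_euler("z",q[5]+np.pi/2)
    return A.apply([a1,0,h])+B.apply([0,0,L2])+C.apply([a3,0,L3])+R.apply([0,0,L6]),R
D=[([-1.30891729,.264688,1.605203,0,1.27368,-.036883],[.19850762,-.64441679,.19639824]),
([-.0079,-.0866,1.8387,0,1.3905,.0656],[.5122,.0208,.277]),
([-.2008,-.0976,1.943,-.0006,1.294,-.4087],[.4905,-.0747,.2251]),
([-.0995,-.5371,2.4885,.8605,.1974,-2.5511],[.5975,.0224,.2959])]
def fit():
    f=lambda p:np.r_[np.concatenate([fk(q,p)[0]-x for q,x in D])*1e3,(p-[.05,.3,.5,0,.5,.4])*.5]
    return least_squares(f,[.05,.3,.5,0,.5,.4]).x
p=fit()
LO=np.array([-2.63,-.94,.31,-1.31,0,-2.55]);HI=np.array([2.63,2.18,2.57,4.45,2.66,2.55])
def ik(x,R,q0):
    def f(q):
        X,S=fk(q,p);return np.r_[(X-x)*1e3,(S.inv()*R).as_rotvec()*300,(q-q0)*.01]
    r=least_squares(f,np.clip(q0,LO+.001,HI-.001),bounds=(LO,HI));return r.x,np.abs(r.fun[:6]).max()
E
python3 - <<'E'
from fk import *
print(p,[(fk(q,p)[0]-x)*1e3 for q,x in D])
print("Rlast",fk(D[3][0],p)[1].as_matrix())
z=np.array([.974,.225])
for nm,g in(("bottle",[.561,-.066,.1]),("bottleup",[.561,-.066,.2]),("seat",[.6475,.06,.1]),("stage",[.6475-.12*.974,.06-.12*.225,.1])):
  for dn in(0,5,10,20):
    R=frame(13.2,dn,-1);print(nm,dn,*ik(np.array(g)+.06*R.as_matrix()[:,2],R,np.array([.1,0.2,1.8,3.14,.5,-1.6])))
E
```

```text
[-0.0604  0.3283  0.5391  0.0586  0.6422  0.4117] [array([-23.4274,  -8.7835,  -4.6519]), array([  1.4644, -24.858 ,   3.2868]), array([-10.1614, -23.3121,  -2.4661]), array([ -0.8067, -20.4433,   3.8312])]
Rlast [[-0.478  -0.0934  0.8734]
 [-0.0806  0.9948  0.0622]
 [-0.8747 -0.0407 -0.483 ]]
bottle 0 [-0.5899  0.6888  2.3917  2.3204  1.5291 -1.5261] 6.48953270288022e-07
bottle 5 [-0.5862  0.594   2.4216  2.3129  1.3978 -1.4777] 7.33206753644744e-07
bottle 10 [-0.5753  0.4974  2.4447  2.2996  1.2605 -1.4201] 8.275966911774902e-07
bottle 20 [-0.5341  0.3116  2.4674  2.2385  0.976  -1.2698] 1.0556143292816953e-06
bottleup 0 [-0.5899  0.3668  2.4808  2.2995  1.3718 -1.3528] 8.52218658142778e-07
bottleup 5 [-0.5862  0.2639  2.4979  2.2624  1.2304 -1.2801] 9.518756532989059e-07
bottleup 10 [-0.5753  0.1648  2.5068  2.2114  1.0886 -1.1932] 1.0541830616772611e-06
bottleup 20 [-0.5341 -0.0055  2.4985  2.0451  0.8199 -0.962 ] 1.2558738923806876e-06
seat 0 [-0.0665  0.6891  2.3253  2.8424  1.4493 -1.5334] 6.456480215050187e-07
seat 5 [-0.0652  0.6025  2.352   2.8361  1.3048 -1.5146] 5.736644258583222e-07
seat 10 [-0.0615  0.516   2.3707  2.8264  1.1529 -1.4913] 4.750329983538304e-07
seat 20 [-0.0475  0.3555  2.3817  2.787   0.8366 -1.4249] 4.797313629678611e-07
stage 0 [-0.2463  0.7089  2.492   2.6642  1.6235 -1.598 ] 8.100648506148556e-07
stage 5 [-0.2432  0.5987  2.5268  2.6673  1.4692 -1.5634] 7.496611930182805e-07
stage 10 [-0.234   0.4827  2.5541  2.6665  1.3028 -1.5222] 6.364490377427923e-07
stage 20 [-0.2155  0.2669  2.57    2.6107  0.9539 -1.4055] 4.060508375612337
```

```bash
sed -i 's/a1,h,L2,a3,L3,L6=p/a1,h,L2,a3,L3,L6,b=p/; s/A.apply(\[a1,0,h\])/A.apply([a1,b,h])/; s/\[.05,.3,.5,0,.5,.4\]/[.0,.3,.5,0,.5,.4,.024]/g; s/\*\.5\]/*.5]/' fk.py
cat > plan.py <<'E'
from fk import *
def sim(q,rows,n=4):
    "track typed rows (shift mm, turn deg) with local IK; print joints every n rows"
    x,R=fk(q,p)
    for i,r in enumerate(rows):
        r=np.array(r,float);x=x+R.apply(r[:3]/1e3);R=R*Ro.from_rotvec(np.radians(r[3:6]))
        qn,e=ik(x,R,q)
        if i%n==n-1 or e>1: print(i,qn.round(2),"e%.2f"%e,"dq%.2f"%np.abs(qn-q).max(),x.round(3),"z",R.as_matrix()[:,2].round(2))
        q=qn
    return q,x,R
E
python3 - <<'E'
from plan import *
print(p,[(fk(q,p)[0]-x)*1e3 for q,x in D])
for nm,g in(("bottle",[.561,-.066,.1]),("bottleup",[.561,-.066,.2]),("seat",[.6475,.06,.1]),("stage",[.6475-.12*.974,.06-.12*.225,.1])):
  for yw in(13.2,0):
    R=frame(yw,6,-1);print(nm,yw,*ik(np.array(g)+.06*R.as_matrix()[:,2],R,np.array([.1,0.2,1.8,3.14,.5,-1.6])))
# undo last call, then roll about forearm
q0=np.array(D[3][0]);
R=Ro.from_matrix(np.c_[[-.974,-.225,0],[-.225,.974,0],[0,0,-1]])
q,e=ik(np.array([.618,-.049,.24]),R,np.array([-.1,0,1.8,0,1.3,-1.7]));print("before",q,e)
R2=R*Ro.from_rotvec([0,np.radians(-34),0])
q2,e=ik(np.array([.618,-.049,.24]),R2,q);print("pitched34",q2,e)
a=q2[4];f=8.5*np.array([-np.sin(a),0,np.cos(a)]);print(f)
sim(q2,[[0,0,0,*f]]*21)
E
```

```text
[0.     0.2522 0.5121 0.0018 0.5663 0.3815 0.0249] [array([-0.0215, -0.0101, -0.0018]), array([0.0012, 0.0335, 0.0101]), array([-0.0005,  0.0269, -0.0177]), array([-0.0029, -0.0363,  0.0094])]
bottle 13.2 [-0.5951  0.511   2.567   2.3101  1.4231 -1.5236] 6.075162628169095e-07
bottle 0 [-0.4008  0.603   2.57    2.7133  1.5341 -1.5815] 19.001083785421535
bottleup 13.2 [-0.623   0.1761  2.57    2.1784  1.2258 -1.2433] 10.868866203536895
bottleup 0 [-0.4681  0.1726  2.57    2.5216  1.1241 -1.3321] 41.55451722065384
seat 13.2 [-0.1127  0.528   2.4732  2.7903  1.334  -1.5223] 6.082646043098493e-07
seat 0 [ 0.1063  0.5266  2.4793  3.2505  1.3311 -1.5856] 6.407234409699925e-07
stage 13.2 [-0.3755  0.6742  2.57    2.4702  1.6173 -1.6301] 26.998467210007206
stage 0 [ 0.1191  0.7531  2.57    3.2991  1.7499 -1.5444] 32.552319315229504
before [-0.1193  0.1375  1.6762 -0.      1.3279 -1.9171] 8.617422634919138e-08
pitched34 [-0.2913 -0.2177  2.1387  0.425   0.7368 -2.336 ] 7.567076090730929e-07
[-5.7111  0.      6.2955]
3 [-0.56 -0.03  2.05  0.87  1.1  -2.43] e0.00 dq0.09 [ 0.618 -0.049  0.24 ] z [ 0.49  0.5  -0.72]
7 [-0.71  0.2   2.04  1.15  1.4  -2.35] e0.00 dq0.07 [ 0.618 -0.049  0.24 ] z [ 0.5   0.76 -0.42]
11 [-0.78  0.42  2.11  1.42  1.63 -2.22] e0.00 dq0.07 [ 0.618 -0.049  0.24 ] z [ 0.59  0.81 -0.04]
15 [-0.76  0.61  2.24  1.73  1.83 -2.05] e0.00 dq0.09 [ 0.618 -0.049  0.24 ] z [0.71 0.64 0.29]
19 [-0.58  0.75  2.4   2.2   2.06 -1.76] e0.00 dq0.14 [ 0.618 -0.049  0.24 ] z [0.83 0.31 0.47]
```

```bash
python3 - <<'E'
from plan import *
rng=np.random.default_rng(0)
for yw in(60,80):
 for fl in(1,-1):
  R=frame(yw,10,fl);z=R.as_matrix()[:,2];S=set()
  for _ in range(25):
    q,e=ik(np.array([.561,-.066,.1])+.06*z,R,rng.uniform(LO,HI))
    if e<.1:S.add(tuple(q.round(2)))
  print(yw,fl,"x up" if R.as_matrix()[2,0]>0 else "x down")
  for q in S:
    o=[q]
    for g in([.561,-.066,.24],[.55,.037,.1],[.6475,.06,.1]):
        qq,e=ik(np.array(g)+.06*z,R,np.array(q));o.append((qq.round(2),round(e,2)))
    print("  ",o)
s=sensors.read_state()
for fl in(1,-1):print(delta([.6,0,.25],frame(75,10,fl)))
E
```

```text
60 1 x down
   [(np.float64(-0.75), np.float64(0.61), np.float64(2.1), np.float64(1.29), np.float64(1.5), np.float64(1.99)), (array([-0.75,  0.34,  2.12,  1.29,  1.58,  2.24]), np.float64(0.0)), (array([-0.6 ,  0.55,  2.25,  1.44,  1.43,  1.92]), np.float64(0.0)), (array([-0.46,  0.62,  2.09,  1.55,  1.39,  2.01]), np.float64(0.0))]
60 -1 x up
   [(np.float64(-0.75), np.float64(0.61), np.float64(2.1), np.float64(1.29), np.float64(1.5), np.float64(-1.15)), (array([-0.75,  0.34,  2.12,  1.29,  1.58, -0.91]), np.float64(0.0)), (array([-0.6 ,  0.55,  2.25,  1.44,  1.43, -1.22]), np.float64(0.0)), (array([-0.46,  0.62,  2.09,  1.55,  1.39, -1.13]), np.float64(0.0))]
80 1 x down
   [(np.float64(-0.68), np.float64(0.71), np.float64(1.88), np.float64(1.05), np.float64(1.67), np.float64(2.05)), (array([-0.68,  0.49,  1.89,  1.08,  1.78,  2.24]), np.float64(0.0)), (array([-0.55,  0.65,  2.02,  1.16,  1.58,  2.01]), np.float64(0.0)), (array([-0.44,  0.73,  1.85,  1.25,  1.56,  2.12]), np.float64(0.0))]
80 -1 x up
   [(np.float64(-0.68), np.float64(0.71), np.float64(1.88), np.float64(1.05), np.float64(1.67), np.float64(-1.09)), (array([-0.68,  0.49,  1.89,  1.08,  1.78, -0.9 ]), np.float64(0.0)), (array([-0.55,  0.65,  2.02,  1.16,  1.58, -1.13]), np.float64(0.0)), (array([-0.44,  0.73,  1.85,  1.25,  1.56, -1.03]), np.float64(0.0))]
(array([ 40.7182, -20.6437,  22.953 ]), array([-66.6447, -17.9267, -21.3686]))
(array([ 40.7182, -20.6437,  22.953 ]), array([-23.7565,  88.3179, 131.1825]))
```

```bash
python3 - <<'E'
from plan import *
s=sensors.read_state()
q,x,R=sim(s["q"],[[0,0,0,0,0,8.5]]*10+[[0,0,0,3.8,7.6,0]]*10)
Rt=frame(75,10,-1)
xt=np.array([.561,-.066,.21])+.06*Rt.as_matrix()[:,2]
print(R.inv().apply(xt-x)*1e3,np.degrees((R.inv()*Rt).as_rotvec()))
E
```

```text
3 [-0.1  -0.54  2.49  0.86  0.2  -1.96] e0.00 dq0.15 [0.597 0.022 0.296] z [ 0.87  0.06 -0.48]
7 [-0.1  -0.54  2.49  0.86  0.2  -1.36] e0.00 dq0.15 [0.597 0.022 0.296] z [ 0.87  0.06 -0.48]
11 [-0.35 -0.41  2.33  0.97  0.7  -1.3 ] e0.00 dq0.23 [0.597 0.022 0.296] z [ 0.74  0.29 -0.61]
15 [-0.49  0.02  1.92  0.83  1.37 -1.34] e0.00 dq0.14 [0.597 0.022 0.296] z [ 0.29  0.66 -0.69]
19 [-0.42  0.45  1.5   0.73  1.9  -1.31] e0.00 dq0.13 [0.597 0.022 0.296] z [-0.25  0.81 -0.53]
[-63.7679 -75.2146  31.3923] [-35.9558  12.6122  42.8023]
```

```bash
python3 - <<'E'
from plan import *
s=sensors.read_state()
Rt=frame(75,10,-1)
for n in(8,12,16):
    q,x,R=sim(s["q"],[[0,0,0,0,0,8.5]]*n,99)
    t=np.degrees((R.inv()*Rt).as_rotvec());k=int(np.ceil(np.abs(t).max()/8.5));k=max(k,int(np.ceil(np.linalg.norm(t)/8.55)));print(n,t,k,t/k)
    q,x,R=sim(q,[[0,0,0,*(t/k)]]*k)
E
```

```text
8 [24.3213 70.8575 76.1137] 13 [1.8709 5.4506 5.8549]
3 [-0.42 -0.34  2.27  0.98  0.85 -1.24] e0.00 dq0.14 [0.597 0.022 0.296] z [ 0.68  0.38 -0.62]
7 [-0.58 -0.03  2.08  1.05  1.32 -1.05] e0.00 dq0.10 [0.597 0.022 0.296] z [ 0.46  0.7  -0.54]
11 [-0.63  0.28  1.95  1.15  1.66 -0.83] e0.00 dq0.08 [0.597 0.022 0.296] z [ 0.29  0.92 -0.26]
12 [41.5874 57.357  46.9041] 10 [4.1587 5.7357 4.6904]
3 [-0.52 -0.26  2.27  1.14  1.01 -0.96] e0.00 dq0.17 [0.597 0.022 0.296] z [ 0.67  0.5  -0.55]
7 [-0.64  0.15  2.03  1.16  1.52 -0.85] e0.00 dq0.11 [0.597 0.022 0.296] z [ 0.39  0.85 -0.35]
16 [54.9457 41.4882 17.2288] 9 [6.1051 4.6098 1.9143]
3 [-0.58 -0.21  2.3   1.27  1.09 -0.75] e0.00 dq0.18 [0.597 0.022 0.296] z [ 0.69  0.56 -0.46]
7 [-0.65  0.25  2.01  1.2   1.62 -0.78] e0.00 dq0.12 [0.597 0.022 0.296] z [ 0.35  0.9  -0.25]
```

```bash

python3 -m inch '[0,0,0,0,0,8.5,85,0,0,0,0,0,8.5,85,0,0,0,0,0,8.5,85,0,0,0,0,0,8.5,85,0,0,0,0,0,8.5,85,0,0,0,0,0,8.5,85,0,0,0,0,0,8.5,85,0,0,0,0,0,8.5,85]'
python3 -m inch '[0,0,0,1.87,5.45,5.85,85,0,0,0,1.87,5.45,5.85,85,0,0,0,1.87,5.45,5.85,85,0,0,0,1.87,5.45,5.85,85,0,0,0,1.87,5.45,5.85,85,0,0,0,1.87,5.45,5.85,85,0,0,0,1.87,5.45,5.85,85,0,0,0,1.87,5.45,5.85,85]'
python3 -m inch '[0,0,0,1.87,5.45,5.85,85,0,0,0,1.87,5.45,5.85,85,0,0,0,1.87,5.45,5.85,85,0,0,0,1.87,5.45,5.85,85,0,0,0,1.87,5.45,5.85,85,0,0,0,0,0,0,85,0,0,0,0,0,0,85,0,0,0,0,0,0,85]'
python3 - <<'E'
from h import *
s=sensors.read_state();print(s["q"]);R=frame(75,10,-1);bo=np.array([.561,-.066])
print(Ro.from_rotvec(s["tcp_rot"]).as_matrix(),delta(np.r_[bo,.215]+.060*R.as_matrix()[:,2],R))
E
```

```text
time: 17.3
tool_pos: [0.5978, 0.0236, 0.2948]
tcp_rot: [1.105, 1.864, 0.73]
wrist_force: [0.2, -0.1, 0.1]
width: 0.998
grip_force: 0.0
time: 18.1
tool_pos: [0.5984, 0.0228, 0.2966]
tcp_rot: [-1.795, -1.907, -1.401]
wrist_force: [0.7, 0.7, 0.3]
width: 0.994
grip_force: 0.0
time: 18.9
tool_pos: [0.5987, 0.0227, 0.2965]
tcp_rot: [-1.545, -1.191, -1.29]
wrist_force: [0.4, -0.2, -0.1]
width: 0.987
grip_force: 0.0
[-0.6358  0.3512  1.9245  1.1855  1.7319 -0.7717]
[[ 0.0448  0.9668  0.2514]
 [ 0.1729 -0.2554  0.9513]
 [ 0.9839  0.0009 -0.1786]] (array([-96.8752, -13.6348, -19.2948]), array([-0.1929,  0.288 ,  0.0846]))
```

```bash

python3 -m inch '[-24,-3.4,-4.8,0,0,0,85,-24,-3.4,-4.8,0,0,0,85,-24,-3.4,-4.8,0,0,0,85,-24,-3.4,-4.8,0,0,0,85,0,0,0,0,0,0,85,0,0,0,0,0,0,85,0,0,0,0,0,0,85,0,0,0,0,0,0,85]'
python3 - <<'E'
from h import *
a=viewer.read_camera("wrist")[:,:,::-1];b=viewer.read_camera("top")[:,:,::-1]; c=viewer.read_camera("scene")[:,:,::-1]
im=np.hstack([cv2.resize(a,(400,300)),cv2.resize(b[170:395,220:520],(400,300))]);im=np.vstack([im,np.hstack([cv2.resize(c[80:305,150:450],(400,300)),cv2.resize(a[240:465,170:470],(400,300))])])
cv2.imwrite("pics/c3.png",cv2.convertScaleAbs(im,alpha=1.7,beta=10))
s=sensors.read_state();R=Ro.from_rotvec(s["tcp_rot"]);print(s["tool_pos"])
for n in("wrist","top","scene"):print(n,"cap",proj(n,np.array([.561,-.066,.147])),"grasp",proj(n,s["tool_pos"]-R.apply([0,0,.06])))
E
```

```text
time: 19.7
tool_pos: [0.5768, -0.0091, 0.2057]
tcp_rot: [-1.545, -1.19, -1.291]
wrist_force: [-0.2, 0.4, 0.9]
width: 0.996
grip_force: 0.0
[ 0.5765 -0.009   0.2048]
wrist cap [317.0159 484.2891] grasp [318.1403 362.0981]
top cap [390.1745 289.0825] grasp [398.369  280.4052]
scene cap [254.2301 170.0798] grasp [250.2507 137.2962]
```

View pics/c3.png

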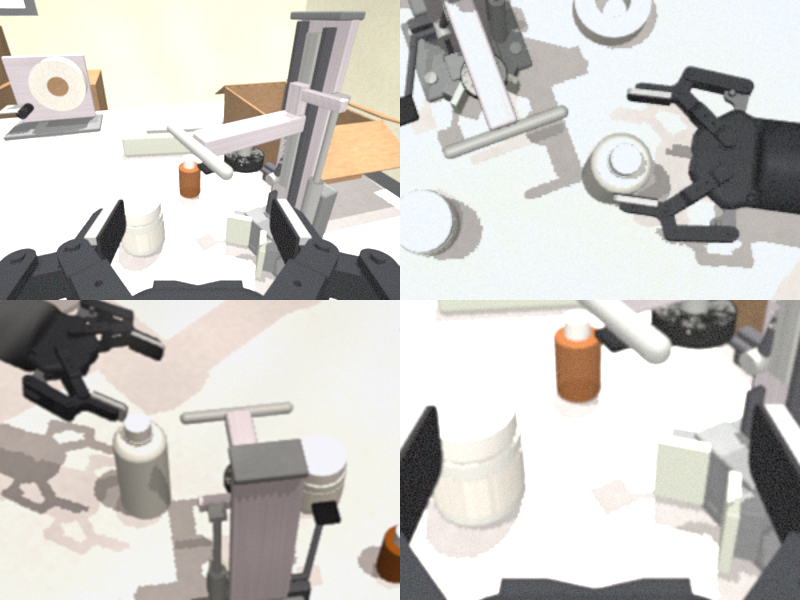

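The composite shows the open fingers centred above the bottle, with the pads about 6 mm further back than I assumed. The wrist view ahead shows the jar on the left, the V-block, and the amber bottle.

```bash

python3 -m inch '[-14,0,3,0,0,0,85,-14,0,3,0,0,0,85,-14,0,3,0,0,0,85,-14,0,3,0,0,0,85,-14,0,3,0,0,0,85,-14,0,3,0,0,0,85,-14,0,3,0,0,0,85,-10,0,3,0,0,0,85]'
python3 -m inch '[0,0,0,0,0,0,50,0,0,0,0,0,0,50,0,0,0,0,0,0,50,0,0,0,0,0,0,50,0,0,0,0,0,0,50,0,0,0,0,0,0,50,0,0,0,0,0,0,50,0,0,0,0,0,0,50]' 25
python3 - <<'E'
from h import *
s=sensors.read_state();R=Ro.from_rotvec(s["tcp_rot"]);print(s["tool_pos"]-R.apply([0,0,.06]))
E
```

```text
time: 20.65
tool_pos: [0.5768, -0.0045, 0.0919]
tcp_rot: [-1.545, -1.185, -1.289]
wrist_force: [-0.5, 0.3, -0.0]
width: 0.994
grip_force: 0.0
time: 21.45
tool_pos: [0.5771, -0.0047, 0.0935]
tcp_rot: [-1.545, -1.186, -1.289]
wrist_force: [0.4, -0.4, -3.1]
width: 0.72
grip_force: 29.4
[ 0.5619 -0.0618  0.1041]
```

```bash

python3 -m inch '[3,0,-0.5,0,0,0,50,3,0,-0.5,0,0,0,50,3.1,-4,17,0,0,0,50,3.1,-4,17,0,0,0,50,3.1,-4,17,0,0,0,50,3.1,-4,17,0,0,0,50,3.1,-4,17,0,0,0,50,3.1,-4,17,0,0,0,50]'
python3 - <<'E'
from h import *
s=sensors.read_state();R=Ro.from_rotvec(s["tcp_rot"]);g=s["tool_pos"]-R.apply([0,0,.065]);print(g,s["wrist_force"])
xd=np.array([np.cos(np.radians(13.3)),np.sin(np.radians(13.3))]);yd=np.array([-xd[1],xd[0]]);seat=np.array([.6475,.060])
e=g[:2]-seat;print("stand",e@xd,e@yd)
for n in("top","scene"):cv2.imwrite(f"pics/{n}4.png",viewer.read_camera(n)[:,:,::-1])
for n in("top","scene"):print(n,proj(n,np.r_[g[:2],.153]))
for t in(-.02,0):print(t,delta(np.r_[seat+t*xd,g[2]]+R.apply([0,0,.065])))
E
```

```text
time: 22.25
tool_pos: [0.5802, 0.1038, 0.0999]
tcp_rot: [-1.545, -1.186, -1.288]
wrist_force: [0.6, 0.9, -3.3]
width: 0.72
grip_force: 29.5
[0.5638 0.0419 0.1114] [ 0.5841  0.8704 -3.2913]
stand -0.08557410384337116 0.0016357937692837421
top [305.1148 294.2982]
scene [327.5489 175.596 ]
-0.02 (array([ 5.377 , 60.1715, 27.8574]), None)
0 (array([ 7.1153, 77.8373, 37.0714]), None)
```

```bash

python3 -m inch '[0.8,8.6,4,0,0,0,50,0.8,8.6,4,0,0,0,50,0.8,8.6,4,0,0,0,50,0.8,8.6,4,0,0,0,50,0.8,8.6,4,0,0,0,50,0.8,8.6,4,0,0,0,50,0.7,8,3.8,0,0,0,50,0.7,7,3.2,0,0,0,50]'
python3 - <<'E'
from h import *
s=sensors.read_state();R=Ro.from_rotvec(s["tcp_rot"]);g=s["tool_pos"]-R.apply([0,0,.065]);print(g,s["wrist_force"])
xd=np.array([np.cos(np.radians(13.3)),np.sin(np.radians(13.3))]);yd=np.array([-xd[1],xd[0]]);seat=np.array([.6475,.060])
e=g[:2]-seat;print("stand",e@xd,e@yd)
E
```

```text
time: 23.15
tool_pos: [0.6537, 0.1154, 0.1002]
tcp_rot: [-1.545, -1.186, -1.289]
wrist_force: [-0.1, -0.5, -3.3]
width: 0.719
grip_force: 29.5
[0.6373 0.0536 0.1117] [-0.0788 -0.4889 -3.293 ]
stand -0.011385424994650117 -0.003924899865471003
```

```bash

python3 -m inch '[-1.5,0,0.3,0,0,0,50,-1.5,0,0.3,0,0,0,50,-1,0,0.2,0,0,0,50,-1,0,0.2,0,0,0,50,-1,0,0.2,0,0,0,50,0,0,0,0,0,0,50,0,0,0,0,0,0,50,0,0,0,0,0,0,50]'
python3 -m inch '[-0.5,0,0,0,0,0,50,0,0,0,0,0,0,50,0,0,0,0,0,0,50,0,0,0,0,0,0,50,0,0,0,0,0,0,50,0,0,0,0,0,0,50,0,0,0,0,0,0,50,0,0,0,0,0,0,50]'
```

```text
time: 23.95
tool_pos: [0.653, 0.1153, 0.0943]
tcp_rot: [-1.545, -1.186, -1.289]
wrist_force: [-0.2, -0.4, -3.6]
width: 0.723
grip_force: 29.5
time: 24.75
tool_pos: [0.6529, 0.1153, 0.0937]
tcp_rot: [-1.545, -1.186, -1.289]
wrist_force: [-0.1, -0.0, -2.4]
width: 0.723
grip_force: 29.5
```

```bash

python3 -m inch '[-0.3,0,0,0,0,0,50,0.1,-0.5,0.9,0,0,0,50,0.1,-0.5,0.9,0,0,0,50,0.1,1,0.5,0,0,0,50,0.1,1,0.5,0,0,0,50,0.1,1,0.5,0,0,0,50,0.1,1,0.5,0,0,0,50,0,0,0,0,0,0,50]'
python3 -m inch '[0.1,0.9,0.5,0,0,0,50,0.1,0.9,0.5,0,0,0,50,0,0,0,0,0,0,50,0,0,0,0,0,0,50,0,0,0,0,0,0,50,0,0,0,0,0,0,50,0,0,0,0,0,0,50,0,0,0,0,0,0,50]'
```

```text
time: 25.55
tool_pos: [0.657, 0.1182, 0.0933]
tcp_rot: [-1.545, -1.186, -1.289]
wrist_force: [-0.3, -1.0, -2.3]
width: 0.719
grip_force: 29.5
time: 26.35
tool_pos: [0.6588, 0.1187, 0.0933]
tcp_rot: [-1.545, -1.186, -1.289]
wrist_force: [-0.2, 0.1, -2.9]
width: 0.715
grip_force: 29.5
```

```bash

python3 -m inch '[-0.5,0,0,0,0,0,50,-0.5,0,0,0,0,0,50,-0.5,0,0,0,0,0,50,0,0,0,0,0,0,50,0.1,0.9,0.5,0,0,0,50,0.1,0.9,0.5,0,0,0,50,0,0,0,0,0,0,50,0,0,0,0,0,0,50]'
python3 -m inch '[0,0.9,0.5,0,0,0,50,0,0.9,0.5,0,0,0,50,0,0,0,0,0,0,50,0,0,0,0,0,0,50,0,0,0,0,0,0,50,0,0,0,0,0,0,50,0,0,0,0,0,0,50,0,0,0,0,0,0,50]'
```

```text
time: 27.15
tool_pos: [0.6597, 0.1193, 0.0934]
tcp_rot: [-1.541, -1.185, -1.289]
wrist_force: [-4.5, -1.7, 5.9]
width: 0.717
grip_force: 29.5
time: 27.95
tool_pos: [0.6616, 0.1199, 0.0934]
tcp_rot: [-1.541, -1.185, -1.289]
wrist_force: [-5.5, -2.9, 8.0]
width: 0.719
grip_force: 29.5
```

```bash

python3 -m inch '[0.4,0,0,0,0,0,50,0.4,0,0,0,0,0,50,0,0,0,0,0,0,50,0,0,0,0,0,0,50,0,0,0,0,0,0,50,0,0,0,0,0,0,50,0,0,0,0,0,0,50,0,0,0,0,0,0,50]'
python3 -m inch '[0,0.9,0.5,0,0,0,50,0,0.9,0.5,0,0,0,50,0,0,0,0,0,0,50,0,0,0,0,0,0,50,0,0,0,0,0,0,50,0,0,0,0,0,0,50,0,0,0,0,0,0,50,0,0,0,0,0,0,50]'
python3 - <<'E'
from h import *
s=sensors.read_state();R=Ro.from_rotvec(s["tcp_rot"]);g=s["tool_pos"]-R.apply([0,0,.065]);print(g,s["wrist_force"])
xd=np.array([np.cos(np.radians(13.3)),np.sin(np.radians(13.3))]);yd=np.array([-xd[1],xd[0]]);seat=np.array([.6475,.060])
e=g[:2]-seat;print("stand",e@xd,e@yd)
E
```

```text
time: 28.75
tool_pos: [0.6616, 0.12, 0.0934]
tcp_rot: [-1.542, -1.185, -1.288]
wrist_force: [-5.8, -1.5, 6.4]
width: 0.719
grip_force: 29.4
time: 29.55
tool_pos: [0.6628, 0.1207, 0.0935]
tcp_rot: [-1.541, -1.184, -1.287]
wrist_force: [-8.1, -2.5, 7.5]
width: 0.724
grip_force: 29.5
[0.6466 0.0588 0.1048] [-8.1339 -2.5439  7.4508]
stand -0.0011087269381387284 -0.0009752155938992603
```

```bash

python3 -m inch '[0.4,0,0,0,0,0,50,0,0.9,0.5,0,0,0,50,0,0.5,0.2,0,0,0,50,0,0,0,0,0,0,50,0,0,0,0,0,0,50,0,0,0,0,0,0,50,0,0,0,0,0,0,50,0,0,0,0,0,0,50]'
python3 - <<'E'
from h import *
a,b=[viewer.read_camera(n)[:,:,::-1] for n in("top","scene")]
im=np.hstack([cv2.resize(a[180:330,200:350],(400,400),interpolation=2),cv2.resize(b[130:280,270:420],(400,400),interpolation=2)])
cv2.imwrite("pics/c5.png",cv2.convertScaleAbs(im,alpha=1.7,beta=10))
E
```

```text
time: 30.35
tool_pos: [0.6636, 0.1214, 0.0935]
tcp_rot: [-1.54, -1.184, -1.286]
wrist_force: [-10.1, -2.0, 8.1]
width: 0.721
grip_force: 29.2
```

```bash

python3 -m inch '[0,-0.5,-0.2,0,0,0,64,0,0,0,0,0,0,64,0,0,0,0,0,0,66,0,0,0,0,0,0,66,0,0,0,0,0,0,80,0,0,0,0,0,0,80,0,0,0,0,0,0,80,0,0,0,0,0,0,80]'
python3 - <<'E'
from h import *
s=sensors.read_state();R=Ro.from_rotvec(s["tcp_rot"]);g=s["tool_pos"]-R.apply([0,0,.065]);print(g,s["wrist_force"])
a,b=[viewer.read_camera(n)[:,:,::-1] for n in("top","scene")]
im=np.hstack([cv2.resize(a[180:330,200:350],(400,400),interpolation=2),cv2.resize(b[130:280,270:420],(400,400),interpolation=2)])
cv2.imwrite("pics/c6.png",cv2.convertScaleAbs(im,alpha=1.7,beta=10))
E
```

```text
time: 31.25
tool_pos: [0.6662, 0.1201, 0.0925]
tcp_rot: [-1.546, -1.186, -1.29]
wrist_force: [-0.1, 0.5, 0.0]
width: 0.939
grip_force: 0.0
[0.6498 0.0583 0.104 ] [-0.1159  0.538   0.0085]
```

```bash

python3 - <<'E'
from h import *
a=viewer.read_camera("wrist")[:,:,::-1];cv2.imwrite("pics/w6.png",a)
t=cv2.imread("pics/c6.png")
im=np.hstack([cv2.convertScaleAbs(a[120:420,120:520],alpha=1.7,beta=10),t[:300*0+400,:400][:300]])
im=np.vstack([im,np.hstack([t[100:400,:400],t[50:350,400:]])])
cv2.imwrite("pics/c7.png",im)
seat=np.array([.6475,.06])
for z in(.147,.123,.06,0):print(z,[proj("wrist",np.r_[seat+k*np.array([.967,-.255]),z]) for k in(-.031,-.015,0,.015,.031)])
E
```

```text
0.147 [array([195.885 , 254.4441]), array([254.4939, 254.2617]), array([309.442 , 254.0906]), array([364.3924, 253.9196]), array([423.0085, 253.7372])]
0.123 [array([207.3748, 323.3728]), array([260.4977, 323.2088]), array([310.3023, 323.055 ]), array([360.1086, 322.9013]), array([413.2374, 322.7372])]
0.06 [array([229.3202, 455.0245]), array([271.9648, 454.8949]), array([311.9452, 454.7734]), array([351.9269, 454.6519]), array([394.5752, 454.5223])]
0 [array([243.4446, 539.7577]), array([279.3451, 539.6497]), array([313.0027, 539.5484]), array([346.6611, 539.4472]), array([382.5643, 539.3392])]
```

View pics/c7.png

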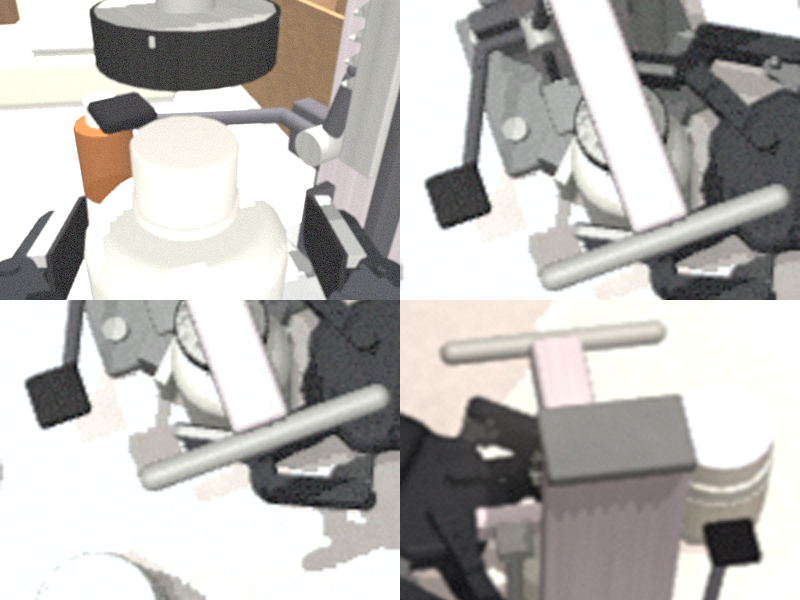

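In the wrist crop the cap spans columns 251–358 and the pad 212–399, centred within a millimetre of each other. The cap's back edge is at row 238 and the pad's lower front rim at row 205.

```bash

python3 - <<'E'
from h import *
seat=np.array([.6475,.06]);dd=np.array([.2588,.9659])
for o in(-.005,0,.005):
    print(o,"cap back",proj("wrist",np.r_[seat+(o+.015)*dd,.147]),"pad front rim",proj("wrist",np.r_[seat+(o-.022)*dd,.170]),"pad ctr",proj("wrist",np.r_[seat,.17]))
im=cv2.cvtColor(cv2.imread("pics/w6.png"),cv2.COLOR_BGR2GRAY).astype(int)
print(im[228:330:2,304]); print(im[150:240:2,305])
print("row280",im[280,235:375:2])
E
```

```text
-0.005 cap back [310.0314 237.063 ] pad front rim [305.6125 220.1564] pad ctr [308.4326 173.1643]
0 cap back [310.2946 229.4573] pad front rim [306.2607 209.3547] pad ctr [308.4326 173.1643]
0.005 cap back [310.5398 222.3739] pad front rim [306.8416 199.676 ] pad ctr [308.4326 173.1643]
[233 229 140  97 122 135 135 143 135 138 139 139 138 137 139 138 142 140
 142 137 136 142 141 141 138 143 141 140 140 142 147 153 165 164 163 162
 162 163 162 162 162 167 162 161 165 164 164 164 161 161 160]
[109  41  34  32  33  37  40  32  28  27  33  30  33  32  40  30  31  36
  31  37  32  39  35  31  37  29  36  26  33  36  71 202 232 231 230 230
 230 232 232 233 230 138  98 123 138]
row280 [ 73  71  76  72  71  69  66  71 114 134 137 142 148 148 148 144 141 140
 139 139 141 141 140 143 143 141 138 141 143 138 141 140 139 138 140 139
 142 142 141 138 140 141 142 142 140 139 141 142 142 140 140 139 141 142
 148 153 153 150 144 140 137 131 211 235 233 234 234 234 234 233]
```

The bottle looks home to about 1 mm. I'll re-grip lightly with no downward load for one gentle last nudge.

```bash

python3 -m inch '[1,-0.5,0.3,0,0,0,66,0,0,0,0,0,0,66,0,0,0,0,0,0,66,0,0,0,0,0,0,50,0,0,0,0,0,0,50,0,0,0,0,0,0,50,0,0,0,0,0,0,50,0,0,0,0,0,0,50]' 20
python3 -m inch '[0,0,0,0,0,0,50,0,0,0,0,0,0,50,0,0,0,0,0,0,50,0,0,0,0,0,0,50,0,0,0,0,0,0,50,0,0,0,0,0,0,50,0,0,0,0,0,0,50,0,0,0,0,0,0,50]' 20
```

```text
time: 32.2
tool_pos: [0.6643, 0.1217, 0.0941]
tcp_rot: [-1.542, -1.185, -1.288]
wrist_force: [-5.3, 1.6, 3.6]
width: 0.722
grip_force: 24.1
time: 33.0
tool_pos: [0.6643, 0.1216, 0.0941]
tcp_rot: [-1.542, -1.185, -1.288]
wrist_force: [-5.0, 0.7, 3.8]
width: 0.718
grip_force: 24.1
```

```bash

python3 -m inch '[0.3,0.5,0.4,0,0,0,50,0,0.5,0.4,0,0,0,50,0,0.5,0.4,0,0,0,50,0,0,0,0,0,0,50,0,0,0,0,0,0,50,0,0,0,0,0,0,50,0,0,0,0,0,0,50,0,0,0,0,0,0,50]' 20
```

```text
time: 33.8
tool_pos: [0.6648, 0.1227, 0.0943]
tcp_rot: [-1.541, -1.184, -1.286]
wrist_force: [-9.3, -0.4, 5.5]
width: 0.718
grip_force: 24.5
```

```bash

python3 -m inch '[0,-1.5,-0.5,0,0,0,50,0,-1,-0.3,0,0,0,50,0,0,0,0,0,0,64,0,0,0,0,0,0,64,0,0,0,0,0,0,72,0,0,0,0,0,0,78,0,0,0,0,0,0,80,0,0,0,0,0,0,80]'
python3 - <<'E'
from h import *
g=viewer.read_camera("wrist");cv2.imwrite("pics/w8.png",g[:,:,::-1]);im=cv2.cvtColor(g,cv2.COLOR_RGB2GRAY).astype(int)
s=sensors.read_state();print(s["tool_pos"],s["wrist_force"])
def edges(v):
    d=np.diff(im[v]);return [(i,d[i]) for i in range(200,420) if abs(d[i])>25]
print(edges(285));print([(i,x) for i,x in enumerate(np.diff(im[:,304])) if abs(x)>25 and 150<i<300])
print("pad row170",[(i,x) for i,x in enumerate(np.diff(im[185])) if abs(x)>25 and 190<i<430])
seat=np.array([.6475,.06]);dd=np.array([.2588,.9659]);yy=np.array([.9659,-.2588])
for o in(-.003,0):
    print(o,"cap back",proj("wrist",np.r_[seat+(o+.015)*dd,.147]),"padrim",proj("wrist",np.r_[seat+(o-.022)*dd,.170]))
print([proj("wrist",np.r_[seat+k*yy,.14]) for k in(-.015,.015)],[proj("wrist",np.r_[seat+k*yy,.17]) for k in(-.022,.022)])
E
```

```text
time: 34.6
tool_pos: [0.6647, 0.1216, 0.0936]
tcp_rot: [-1.545, -1.186, -1.289]
wrist_force: [0.1, 0.4, 0.4]
width: 0.939
grip_force: 0.0
[0.6647 0.1216 0.0937] [-0.48   -0.083   0.1824]
[(200, np.int64(-69)), (201, np.int64(-30)), (255, np.int64(29)), (363, np.int64(50)), (364, np.int64(33)), (415, np.int64(-27))]
[(157, np.int64(-36)), (158, np.int64(-27)), (177, np.int64(-27)), (217, np.int64(68)), (218, np.int64(76)), (219, np.int64(33)), (233, np.int64(-32)), (234, np.int64(-58)), (235, np.int64(-39))]
pad row170 [(220, np.int64(-45)), (221, np.int64(-47)), (402, np.int64(26))]
-0.003 cap back [315.1794 238.7663] padrim [313.7243 223.1379]
0 cap back [315.2282 234.1549] padrim [313.8477 216.5333]
[array([261.6136, 280.9131]), array([368.5778, 280.8176])] [array([224.9117, 178.9936]), array([404.3398, 178.6661])]
```

The bottle is home (x within about 0.3 mm of the pad axis). I'll retreat and turn the tool down for the lever, checking the path first.

```bash
python3 - <<'E'
from plan import *
s=sensors.read_state()
q,x,R=sim(s["q"],[[0,0,-20,0,0,0]]*8+[[29,0,-5,0,0,0]]*5+[[0,0,0,0,-8,0]]*10)
Rt=Ro.from_matrix(np.c_[[.2588,.9659,0],[.9659,-.2588,0],[0,0,-1]])
print(R.inv().apply(np.array([.6355,.1475,x[2]])-x)*1e3,np.degrees((R.inv()*Rt).as_rotvec()))
E
```

```text
3 [-0.56  0.68  1.88  1.22  1.59 -1.02] e0.00 dq0.03 [0.644 0.046 0.108] z [ 0.25  0.95 -0.18]
7 [-0.68  0.69  1.82  1.13  1.66 -1.  ] e0.00 dq0.03 [ 0.624 -0.03   0.122] z [ 0.25  0.95 -0.18]
11 [-0.68  0.51  1.82  1.15  1.74 -0.83] e0.00 dq0.04 [ 0.625 -0.03   0.24 ] z [ 0.25  0.95 -0.18]
15 [-0.59  0.27  1.78  0.9   1.55 -0.57] e0.00 dq0.09 [ 0.625 -0.03   0.269] z [ 0.21  0.8  -0.56]
19 [-0.34  0.13  1.7   0.42  1.38 -0.17] e0.00 dq0.13 [ 0.625 -0.03   0.269] z [ 0.1   0.39 -0.91]
[173.8443 -35.1886  -0.493 ] [-0.1666  0.1965  0.1367]
```

```bash

python3 -m inch '[0,0,-10,0,0,0,80,0,0,-20,0,0,0,80,0,0,-20,0,0,0,80,0,0,-22,0,0,0,80,0,0,-22,0,0,0,80,0,0,-22,0,0,0,80,0,0,-22,0,0,0,80,0,0,-22,0,0,0,80]'
```

```text
time: 35.45
tool_pos: [0.6238, -0.0321, 0.1223]
tcp_rot: [-1.546, -1.186, -1.289]
wrist_force: [-0.5, 1.0, -0.4]
width: 0.933
grip_force: 0.0
```

```bash

python3 -m inch '[29,0,-5,0,0,0,0,29,0,-5,0,0,0,0,29,0,-5,0,0,0,0,29,0,-5,0,0,0,0,29,0,-5,0,0,0,0,0,0,0,0,-8,0,0,0,0,0,0,-8,0,0,0,0,0,0,-8,0,0]' 30
python3 -m inch '[0,0,0,0,-8,0,0,0,0,0,0,-8,0,0,0,0,0,0,-8,0,0,0,0,0,0,-8,0,0,0,0,0,0,-8,0,0,0,0,0,0,-8,0,0,0,0,0,0,-8,0,0,0,0,0,0,0,0,0]'
python3 - <<'E'
from h import *
s=sensors.read_state();Rt=Ro.from_matrix(np.c_[[.2588,.9659,0],[.9659,-.2588,0],[0,0,-1]])
print(s["q"],delta([.6355,.1475,.2],Rt))
E
```

```text
time: 36.25
tool_pos: [0.6248, -0.0315, 0.2696]
tcp_rot: [-1.88, -1.441, -0.986]
wrist_force: [0.2, 0.5, -0.0]
width: 0.004
grip_force: 0.0
time: 37.05
tool_pos: [0.6257, -0.0261, 0.2702]
tcp_rot: [2.484, 1.922, -0.007]
wrist_force: [0.2, 0.5, -0.0]
width: -0.002
grip_force: 0.0
[-0.0791  0.1387  1.6203 -0.0039  1.3851  0.1754] (array([170.7743, -33.9215,  69.556 ]), array([-0.1011,  0.2426,  0.4631]))
```

```bash

python3 -m inch '[28.5,-5.7,0,0,0,0,0,28.5,-5.7,0,0,0,0,0,28.5,-5.7,0,0,0,0,0,28.5,-5.7,0,0,0,0,0,28.5,-5.7,0,0,0,0,0,28.5,-5.7,0,0,0,0,0,0,0,20,0,0,0,0,0,0,20,0,0,0,0]'
python3 -m inch '[0,0,15,0,0,0,0,0,0,15,0,0,0,0,0,0,15,0,0,0,0,0,0,15,0,0,0,0,0,0,15,0,0,0,0,0,0,15,0,0,0,0,0,0,15,0,0,0,0,0,0,15,0,0,0,0]'
python3 - <<'E'
from h import *
s=sensors.read_state();print(s["tool_pos"],delta([.6355,.1475,.1])[0])
cv2.imwrite("pics/w9.png",viewer.read_camera("wrist")[:,:,::-1])
E
```

```text
time: 37.85
tool_pos: [0.6358, 0.144, 0.2287]
tcp_rot: [-2.489, -1.915, 0.005]
wrist_force: [0.4, -0.3, -0.4]
width: 0.002
grip_force: 0.0
time: 38.65
tool_pos: [0.6351, 0.1441, 0.1075]
tcp_rot: [-2.489, -1.916, 0.007]
wrist_force: [0.2, -1.5, 0.2]
width: 0.003
grip_force: 0.0
[0.6351 0.1441 0.1075] [ 3.3926 -0.4524  7.5137]
```

```bash

python3 -m inch '[1.5,0,2,0,0,0,0,1.5,0,2,0,0,0,0,0,0,2,0,0,0,0,0,0,2,0,0,0,0,0,0,2,0,0,0,0,0,0,2,0,0,0,0,0,0,2,0,0,0,0,0,0,0,0,0,0,0]'
python3 -m inch '[0,0,2,0,0,0,0,0,0,2,0,0,0,0,0,0,0,0,0,0,0,0,0,0,0,0,0,0,0,0,0,0,0,0,0,0,0,0,0,0,0,0,0,0,0,0,0,0,0,0,0,0,0,0,0,0]'
```

```text
time: 39.5
tool_pos: [0.6355, 0.1468, 0.0943]
tcp_rot: [-2.489, -1.915, 0.008]
wrist_force: [-1.2, -0.5, -0.4]
width: 0.003
grip_force: 0.0
time: 40.3
tool_pos: [0.6359, 0.1469, 0.0908]
tcp_rot: [-2.49, -1.916, 0.007]
wrist_force: [-0.3, 0.5, 0.2]
width: 0.002
grip_force: 0.0
```

```bash

for i in 1 2; do python3 -m inch '[0,0,1,0,0,0,0,0,0,1,0,0,0,0,0,0,1,0,0,0,0,0,0,0,0,0,0,0,0,0,0,0,0,0,0,0,0,0,0,0,0,0,0,0,0,0,0,0,0,0,0,0,0,0,0,0]'; done
```

```text
time: 41.1
tool_pos: [0.6359, 0.1469, 0.0878]
tcp_rot: [-2.49, -1.916, 0.007]
wrist_force: [0.1, -0.6, 1.1]
width: -0.002
grip_force: 0.0
time: 41.9
tool_pos: [0.6359, 0.1468, 0.0848]
tcp_rot: [-2.49, -1.916, 0.007]
wrist_force: [-0.3, 0.1, 0.3]
width: -0.002
grip_force: 0.0
```

```bash

for i in 1 2; do python3 -m inch '[0,0,1,0,0,0,0,0,0,1,0,0,0,0,0,0,0,0,0,0,0,0,0,0,0,0,0,0,0,0,0,0,0,0,0,0,0,0,0,0,0,0,0,0,0,0,0,0,0,0,0,0,0,0,0,0]' | grep -E "pos|force: \["; done
```

```text
tool_pos: [0.6359, 0.1469, 0.0829]
wrist_force: [-0.3, 0.7, 2.2]
tool_pos: [0.6358, 0.1468, 0.0806]
wrist_force: [0.9, 1.4, 2.3]
```

```bash
cat > bar.py <<'E'
from tri import *
# bar -y end in the scene view: bright bar rows in a column band, per picture
im=cv2.cvtColor(viewer.read_camera("scene"),cv2.COLOR_RGB2GRAY).astype(int)
ref=cv2.cvtColor(cv2.imread("pics/scene0.png"),cv2.COLOR_BGR2GRAY).astype(int)
up=cv2.cvtColor(cv2.imread("pics/scene2.png"),cv2.COLOR_BGR2GRAY).astype(int)
seat=np.array([.6475,.06]);x=np.array([.973,.23]);y=np.array([-.23,.973])
b=lambda h:proj("scene",np.r_[seat-.062*x-.045*y,.116+h])
for h in(0,.067,.09):
    u,v=b(h).round().astype(int);print(h,(u,v),"now",im[v-8:v+9,u],"up",up[v-8:v+9,u])
E
python3 -m inch '[0,0,1,0,0,0,0,0,0,1,0,0,0,0,0,0,1,0,0,0,0,0,0,1,0,0,0,0,0,0,0,0,0,0,0,0,0,0,0,0,0,0,0,0,0,0,0,0,0,0,0,0,0,0,0,0]' | grep -E "time|pos|force: \["; python3 bar.py
```

```text
time: 44.3
tool_pos: [0.6356, 0.1465, 0.0765]
wrist_force: [-0.8, -0.6, 1.3]
0 (np.int64(298), np.int64(207)) now [137 135 137 137 138 137 136 136 134 136 136 136 136 135 136 135 135] up [125 124 125 125 124 126 124 124 123 125 123 123 124 125 124 124 123]
0.067 (np.int64(297), np.int64(177)) now [ 95  88  75  70  75  76  74  70  62  55  58  82 100 118 134 139 139] up [ 80  65  60  90 123 128 126 127 127 126 125 126 126 126 125 126 126]
0.09 (np.int64(296), np.int64(166)) now [93 93 94 94 96 95 95 95 93 93 93 94 88 76 70 74 77] up [116 115 116 115 112 101  95 102 109 105  95  81  67  57  84 122 129]
```

```bash

python3 -m inch '[0,0,0,0,0,0,0,0,0,0,0,0,0,0,0,0,0,0,0,0,0,0,0,0,0,0,0,0,0,0,0,0,0,0,0,0,0,0,0,0,0,0,0,0,0,0,0,0,0,0,0,0,0,0,0,0]' | grep -E "time|pos|force: \["; python3 bar.py
```

```text
time: 45.15
tool_pos: [0.6357, 0.1468, 0.0767]
wrist_force: [-1.1, -1.1, 1.7]
0 (np.int64(298), np.int64(207)) now [135 136 136 137 137 136 136 135 136 135 136 136 135 135 135 135 135] up [125 124 125 125 124 126 124 124 123 125 123 123 124 125 124 124 123]
0.067 (np.int64(297), np.int64(177)) now [ 95  94  95  93  90  79  71  72  76  77  72  65  56  64 101 135 140] up [ 80  65  60  90 123 128 126 127 127 126 125 126 126 126 125 126 126]
0.09 (np.int64(296), np.int64(166)) now [93 94 92 95 95 94 95 95 94 92 93 93 92 93 93 91 82] up [116 115 116 115 112 101  95 102 109 105  95  81  67  57  84 122 129]
```

```bash

python3 -m inch '[0,0,0.5,0,0,0,0,0,0,0,0,0,0,0,0,0,0,0,0,0,0,0,0,0,0,0,0,0,0,0,0,0,0,0,0,0,0,0,0,0,0,0,0,0,0,0,0,0,0,0,0,0,0,0,0,0]' | grep -E "time|pos|force: \["; python3 bar.py | sed -n 2p
python3 - <<'E'
from tri import *
# sub-pixel shift of the bar strip against the hanging picture (0.090)
up=cv2.imread("pics/scene2.png",0);now=cv2.cvtColor(viewer.read_camera("scene"),cv2.COLOR_RGB2GRAY)
seat=np.array([.6475,.06]);x=np.array([.973,.23]);y=np.array([-.23,.973])
for yy in(-.05,-.045,-.04,-.035,.035,.045):
    o=[]
    for im,h in((up,.09),(now,.067)):
        P=proj("scene",np.r_[seat-.062*x+yy*y,.116+h]);c=int(round(P[0]));v0=int(P[1])-10
        col=np.gradient(cv2.GaussianBlur(im,(3,3),0)[v0:v0+26,c].astype(float));o.append(v0+col.argmax()-P[1])
    print(yy,np.round(o,1))
E
```

```text
time: 46.0
tool_pos: [0.6358, 0.1468, 0.0763]
wrist_force: [-1.5, -0.8, 1.7]
0.067 (np.int64(297), np.int64(177)) now [ 93  94  93  94  90  79  71  72  77  76  72  65  57  63 100 135 142] up [ 80  65  60  90 123 128 126 127 127 126 125 126 126 126 125 126 126]
-0.05 [6.5 5.4]
-0.045 [5.9 5.7]
-0.04 [6.2 6. ]
-0.035 [5.5 5.3]
0.035 [4.9 4.7]
0.045 [4.5 4.3]
```

The head is still and reads 0.067, resting on the cap. I'll let go of the lever.

```bash

python3 -m inch '[0,0,-2,0,0,0,0,0,0,-3,0,0,0,0,0,0,-4,0,0,0,0,0,0,-8,0,0,0,0,0,0,-20,0,0,0,0,0,0,-30,0,0,0,0,0,0,-30,0,0,0,0,0,0,-30,0,0,0,0]' | grep -E "time|pos|force: \["
python3 -m inch '[0,0,-10,0,0,0,0,0,0,0,0,0,0,0,0,0,0,0,0,0,0,0,0,0,0,0,0,0,0,0,0,0,0,0,0,0,0,0,0,0,0,0,0,0,0,0,0,0,0,0,0,0,0,0,0,0]' | grep -E "time|pos|force: \["
python3 bar.py | sed -n 2p
python3 - <<'E'
from h import *
# bystanders: mean change against first pictures
a=cv2.imread("pics/scene0.png",0).astype(int);b=cv2.cvtColor(viewer.read_camera("scene"),cv2.COLOR_RGB2GRAY).astype(int)
for n,(u,v,r) in dict(vial=(450,270,20),labels=(218,328,32)).items():
    A=a[v-r:v+r,u-r:u+r].astype(np.float32);B=b[v-r:v+r,u-r:u+r].astype(np.float32);print(n,cv2.phaseCorrelate(A,B))
from workcell import job
print(job.finish_job())
E
```

```text
time: 46.9
tool_pos: [0.6362, 0.1472, 0.2049]
wrist_force: [1.0, 0.9, 0.2]
time: 47.7
tool_pos: [0.6362, 0.1471, 0.2129]
wrist_force: [0.3, -0.0, -0.4]
0.067 (np.int64(297), np.int64(177)) now [134 134 133 134 129 106  73  67  72  74  70  62  55  61  97 130 136] up [ 80  65  60  90 123 128 126 127 127 126 125 126 126 126 125 126 126]
vial ((0.041488226106125126, 0.043236769685560006), 1.0473249998688698)
labels ((-0.08477991764713266, -0.012374858468611194), 0.9844767181202769)
the job is handed in; nothing more can be done
None
```

The job is handed in at about 48 s: the bottle is in the V-block (home to about 1 mm by camera), the head rests on its cap at about 0.067, the lever is released, the amber bottle and label roll have not moved, and the jar was never touched but I did not re-check its position.

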